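Load the forming carrier and lock it

TASK

Load all the grey forming inserts into the aluminium carrier. Two of them still stand under white storage caps that grip them a little: lift each cap straight off so that its insert stays standing on the table, and stand both caps mouth down, side by side, wholly on the cork mat. Seat every insert flat and square in a pocket of its own, and only then push the black knob down, turn it clockwise to its stop and let it spring up into the lock; do not disturb the other things on the table.

Things in the scene. Friction and masses are not known exactly. Their poses are not given: they have to be found in the camera images.
- pocket_1 (a point): where an insert's centre lies when seated in pocket 1 of the carrier, 23 mm above the table (pocket floor 6 mm, plate top 18 mm); axes are the carrier's, z up. The carrier is a fixed aluminium plate 180 (x) x 156 (y) x 18 mm with 2 x 2 open pockets, each 63 (x) x 53 (y) mm, 12 mm deep, chamfered, and a knob in the middle. This pocket lies 45 mm to +x and 38 mm to +y of the knob
- pocket_2 (a point): the same for the pocket 45 mm to +x and 38 mm to -y of the knob's axis
- pocket_3 (a point): the same for the pocket 45 mm to -x and 38 mm to +y of the knob's axis
- pocket_4 (a point): the same for the pocket 45 mm to -x and 38 mm to -y of the knob's axis
- knob_grip (a point): black knob amid the carrier, on an upright shaft: a bar 38 (x) x 12 (y) x 26 mm, spanning 49 to 75 mm above the table when up. The point is the bar's centre, on the turning axis, 62 mm up; x along the bar, turning with it. Below, a steel cross of four lobes, reaching 28 mm from the axis, underside 29 mm up, turns with it: over the webs when unlocked, over the pockets' inner corners when locked
- knob_push (a joint): how far the knob is pushed down (m): 0 up, 0.006 at the bottom stop; a spring pushes it up with 3 N (up) to 6 N (bottom). Turning is barred unless it is pushed in more than 0.0045; once turned to the stop and let go it comes up to 0.003 and is locked there
- knob_turn (a joint): turn of the knob (rad), growing clockwise seen from above: 0 to 0.15 unlocked, 0.90 at the stop; from about 0.70 on, the pin has passed and the knob locks when let go. Slight friction, no return spring
- cap_1_mid (a point): white storage cap, open below, 69.5 (x) x 59.5 (y) x 42 mm, on top a grip bar 34 (x) x 12 (y) x 20 mm (62 mm in all), 0.11 kg. At the start it stands over insert_1, axes alike, with 2 mm of play a side; two small spring plungers inside nip the insert's ends (about half a newton of drag). The point is its centre, 31 mm above the rim; z up
- cap_2_mid (a point): a second cap, the same, over insert_2 at the start
- mat_top (a point): cork mat, 120 (x) x 200 (y) x 4 mm, fixed: the middle of its top face; x and y along its edges
- insert_1_mid (a point): grey forming insert, one of up to four alike: a flat block 60 (x) x 50 (y) x 14 mm with a grip rib 34 (x) x 12 (y) x 20 mm on the middle of its top (34 mm in all), about 0.16 kg; the point is its centre, 17 mm above the underside; x along the rib, z up. A half turn makes no difference. This one stands under cap_1 on the right of the table at the start
- insert_2_mid (a point): forming insert, the same as insert_1; under cap_2 on the left of the table at the start
- kitchen_timer: red and white kitchen timer, 62 mm wide and 48 mm high, standing behind the work; origin at the centre of its underside; leave it alone
- squeeze_bottle: squeeze bottle with green nozzle, 50 mm wide and 162 mm high, standing behind the work; origin at the centre of its underside; leave it alone
- insert_3_mid (a point): forming insert, the same as insert_1, standing free on the left of the table; may be absent
- insert_4_mid (a point): forming insert, the same as insert_1, standing free on the left of the table; may be absent
There are look-alikes about, which are no part of the job. What is shaped like the part that bears cap_1_mid but orange is not meant.

How it is judged:
By the outcome, as a careful person would: the job done as asked, in the order asked, and still so for the second after the job is handed in, with the robot touching nothing.
Of insert_3, insert_4 only 1 to 2 are there at a start; the rules pass over those that are not, and their reading is None.
At some moment in a run one of insert_3, insert_4 may be knocked a few centimetres aside while the robot is not near it.
It also fails if it takes over 192 s, if anything falls off the work surface, if the arm or the gripper's body presses on something with over 40 N, if the wrist force passes 120 N, or if a joint passes its speed limit or range.

ROBOT

A 6-joint arm with a two-finger parallel gripper is mounted at the origin on a cart in front of the work surface, level with it; the furniture and walls round the work are solid. World frame = base frame: x ahead of the robot, y to its left, z up, the work surface at z = 0. Lengths are in mm, angles in rad, forces in N, time in s.
With the tool pointing down it reaches from about 275 to 750 mm from the base axis. Payload 10.2 kg.
Tool frame: the origin (TCP) lies midway between the tips of the shut fingers; the grasp point (between the pads) lies behind it (env.grip_point_offset is the z of the grasp point in the tool frame, in mm); z points along the fingers, y is the direction in which the jaws open and shut (so a half turn about z gives the same grasp; the last joint's range is limited). The gripper opens to 85 mm and grips with 20 to 120 N. Pads are 22 mm wide; open, the fingers measure 114 mm over their backs; the gripper's body (76 mm by 85 mm) begins 54 mm behind the grasp point. The pads swing forward as they close: fully open they stand 13 mm farther back than shut.
Start: joints at [-1.366, 0.313, 1.498, -0, 1.331, -0.223], TCP at [217.795, -477.699, 231.294] pointing down, gripper open.
Joint ranges: [-2.94, 2.94], [-0.97, 2.17], [0.19, 2.56], [-1.23, 4.37], [0.02, 3.11], [-2.88, 2.88]. Speed limits (rad/s): [2.39, 2.39, 3.01, 3.14, 3.14, 3.14].

INTERFACE

Orientations are given as a 3x3 rotation matrix whose columns are the frame's x, y, z axes.
In Python, from workcell import env, viewer, close_job gives the robot as it stands. The module is installed in compiled form; this text tells all that it offers.
- The arm moves only by the shell command python3 -m inch 'ROWS'. ROWS is JSON, one flat list of numbers, 5 for each row, row after row: the shift along the world's x, y, z in m, then the turn about the world's z in rad, then the opening in per cent of the stroke, from 0 (shut) to 100 (fully open). In form: [x, y, z, roll, grip, x, y, z, roll, grip, ...]. A call has 1 to 5 rows; each row is the pose to reach, as a shift and turn from the pose measured when the call began; what a row does not reach only later rows make up. A row lasts 1/8 s, in which the tool goes at most 62.5 mm and 10.7 degrees, less where a joint would pass 70% of its speed; a pose out of reach is approached as far as the arm can. A call with a gripper value outside its range is refused whole. The fingers move at their own pace and stop on an object; the grip force is fixed at half the most. Time passes only in rows, so rows that repeat a pose let the fingers close. It gives the time, the measured TCP pose, the force and the opening at its end, in the units of the state.
- env.observe(): the state, without advancing time (a new reading comes with each control period).
- viewer.capture(name): name is "scene" or "top" or "wrist"; returns the picture (480x640x3 uint8, blue, green, red); there is no depth.
- viewer.camera_model(name): a dict with "fx", "fy", "cx", "cy" (pixels), "k1" (the pictures are not rectified: a ray, as slopes to the right and down, at radius r is drawn at 1 + k1 r^2 times it, then the intrinsics apply), "cam_to_world" (4x4, takes a point from camera to world coordinates). Camera axes: x right, y down, z forward; pixel columns grow to the right and rows downward; lengths in mm; the calibration is good to about 2 mm. A picture is of the moment at which its call begins: read the wrist's pose just before it. camera_model takes no time and is no camera call; for the wrist camera it gives the pose at the moment of the call.
- close_job(): hands the job in, once; it reports no verdict.
Trained networks look in the newest picture that a camera, given by its name, has taken for a name from the list of things; names that differ only in an ending like _2 or _b are one class to them, and where a whole thing is asked for, a point or a joint stands for the part that bears it (a point fixed in the world has none). Each returns a list of dicts, best first, with "score" (0 to 1); they miss things now and then, are a little off and sometimes report something else, mostly with a low value. They report only what shows in the picture. A call takes as long as a camera call. They do not tell look-alikes from the thing itself.
- viewer.spot_in(camera, target): "bbox" ([left, top, width, height] in pixels, round what is visible of it).
- viewer.place_of(camera, target): "point" ([column, row] in pixels: a listed point, or the origin of a listed thing).
The state is a dict: "time_s": time; "qpos": joint angles; "joint_velocities": joint speeds; "tau": joint torques, N m; "eef_pos": TCP position; "ee_rot": TCP orientation; "force": force on the tool from outside, world axes, zero at the start; "wrist_torque": the same for the moment, N m; "gripper_width": finger opening in mm.
Only numpy, scipy, OpenCV 4.12 (cv2) and the standard library are available. Lean on these libraries where they do the work, as an engineer would, in place of code of your own. Each camera call takes 0.05 s, during which the arm holds its last target.

## Working session

There is one attempt and no reset: what is moved stays moved. The work goes in short steps, Python scripts to look and compute and a shell command to move; the robot and the scene stay as the last step left them, time stands still between calls to the robot, and variables do not carry over. Pictures are saved under pics/ and viewed, and the job is handed in when it is done.

```bash
mkdir -p pics; ls; python3 - <<'E'
from workcell import env, viewer
import cv2
s=env.observe(); print(s['time_s'],s['eef_pos'],s['gripper_width'],env.grip_point_offset,s['ee_rot'])
for n in('scene','top'):
    cv2.imwrite(f'pics/{n}0.png',viewer.capture(n)); m=viewer.camera_model(n); print(n,m['fx'],m['k1'],m['cam_to_world'])
E
```

```text
pics
0.0 [ 217.73922968 -477.44363015  230.73466821] 85.30029306821964 -18.700000000000003 [[ 9.09879154e-01  4.14873301e-01 -2.62846653e-04]
 [ 4.14873287e-01 -9.09878326e-01  1.26004984e-03]
 [ 2.83602565e-04 -1.25554114e-03 -9.99999172e-01]]
scene 480.9006950179182 -0.05704641669828747 [[-5.73991293e-01 -4.68820348e-01  6.71372830e-01 -2.65901311e+02]
 [-8.18842127e-01  3.34243232e-01 -4.66668011e-01  5.91435328e+02]
 [-5.61836521e-03 -8.17611732e-01 -5.75742556e-01  7.99627804e+02]
 [ 0.00000000e+00  0.00000000e+00  0.00000000e+00  1.00000000e+00]]
top 600.7341070698725 0.008796540782527968 [[-2.13966245e-02 -9.90794399e-01  1.33673642e-01  3.71445262e+02]
 [-9.99771013e-01  2.12481160e-02 -2.53760252e-03  1.03980896e+01]
 [-3.26070692e-04 -1.33697329e-01 -9.91022158e-01  1.59889640e+03]
 [ 0.00000000e+00  0.00000000e+00  0.00000000e+00  1.00000000e+00]]
```

View pics/scene0.png

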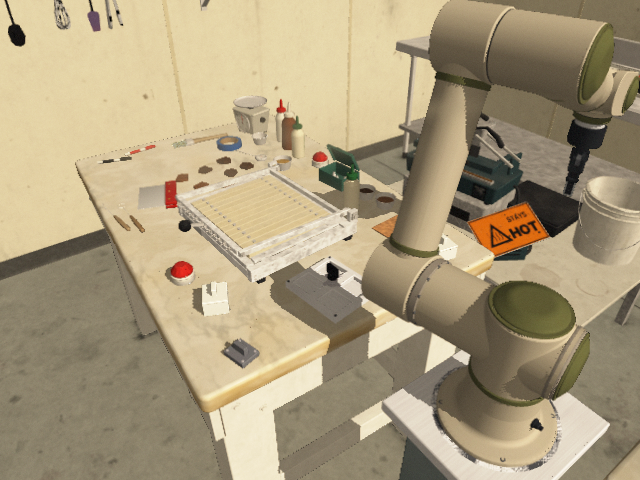

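View pics/top0.png

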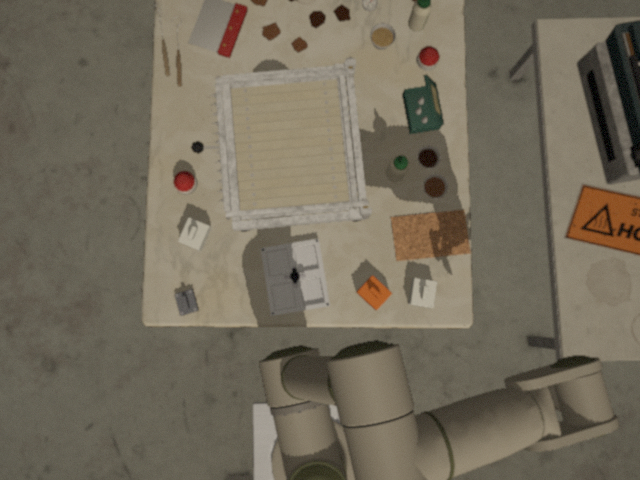

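Top view: the white caps are at (194,235), left, and (423,292), right. The orange look-alike is at (374,292) and the free grey insert at (186,299). The carrier is at (295,277) and the mat at (430,235). Next I measure these.

```bash
cat > h.py <<'E'
from workcell import env, viewer
import cv2, numpy as np
def ray(m,px):
    d=np.array([(px[0]-m['cx'])/m['fx'],(px[1]-m['cy'])/m['fy']]); u=d.copy()
    for _ in range(20): u=d/(1+m['k1']*(u@u))
    T=np.array(m['cam_to_world']); return T[:3,3],T[:3,:3]@np.array([u[0],u[1],1])
def world(m,px,z):
    o,d=ray(m,px); return (o+d*(z-o[2])/d[2])
def proj(m,P):
    T=np.array(m['cam_to_world']); p=T[:3,:3].T@(np.array(P,float)-T[:3,3]); u=p[:2]/p[2]; u=u*(1+m['k1']*(u@u))
    return np.array([u[0]*m['fx']+m['cx'],u[1]*m['fy']+m['cy']])
def yaw(R): return np.degrees(np.arctan2(R[1][1],R[0][1]))  # direction of jaw axis
def st():
    s=env.observe(); print('t%.2f'%s['time_s'],'tcp',np.round(s['eef_pos'],1),'jawdir %.1f'%yaw(s['ee_rot']),'F',np.round(s['force'],1),'w %.1f'%s['gripper_width'],'q6 %.2f'%s['qpos'][5]); return s
def refine(name,target,z,only=5):
    for d in viewer.place_of(name,target)[:only]:
        print(target,round(d['score'],2),np.round(d['point'],1),np.round(world(viewer.camera_model(name),d['point'],z),1))
E
python3 - <<'E'
from h import *
im=viewer.capture('top')
for t,z in [('cap_1_mid',31),('insert_1_mid',17),('knob_grip',62),('mat_top',4),('pocket_1',23),('squeeze_bottle',0),('kitchen_timer',0)]: refine('top',t,z,4)
cv2.imwrite('pics/t1.png',cv2.resize(im[190:330,140:480],None,fx=2.3,fy=2.3,interpolation=cv2.INTER_CUBIC))
st()
m=viewer.camera_model('wrist');print(m['cam_to_world'],m['fx'],m['cx'],m['cy'])
E
```

```text
cap_1_mid 0.64 [376.7 290.9] [ 431.  -167.9   31. ]
cap_1_mid 0.55 [424.8 290.4] [ 429.6 -293.    31. ]
knob_grip 0.54 [292.9 273.2] [479.5  48.3  62. ]
mat_top 0.61 [306.8 256.6] [527.   11.9   4. ]
mat_top 0.55 [428.2 235.6] [ 576.5 -314.2    4. ]
pocket_1 0.93 [310.  289.9] [437.6   5.4  23. ]
pocket_1 0.76 [278.2 293.6] [429.7  88.6  23. ]
pocket_1 0.71 [281.  260.3] [516.8  80.   23. ]
pocket_1 0.56 [308.4 257.8] [521.9   7.7  23. ]
squeeze_bottle 0.71 [393.1 172.1] [ 753.4 -227.9    0. ]
kitchen_timer 0.89 [186.  182.5] [736.5 335.7   0. ]
t0.50 tcp [ 217.8 -477.7  231.3] jawdir -65.5 F [-0.   0.8  0. ] w 85.3 q6 -0.22
[[ 4.13849440e-01 -8.77007658e-01 -2.44102865e-01  2.79481901e+02]
 [-9.10345337e-01 -3.98720990e-01 -1.10873530e-01 -4.48951145e+02]
 [-9.20009791e-05  2.68102853e-01 -9.63390290e-01  3.73587381e+02]
 [ 0.00000000e+00  0.00000000e+00  0.00000000e+00  1.00000000e+00]] 335.8375371220445 319.11145798754467 233.32499755173282
```

View pics/t1.png

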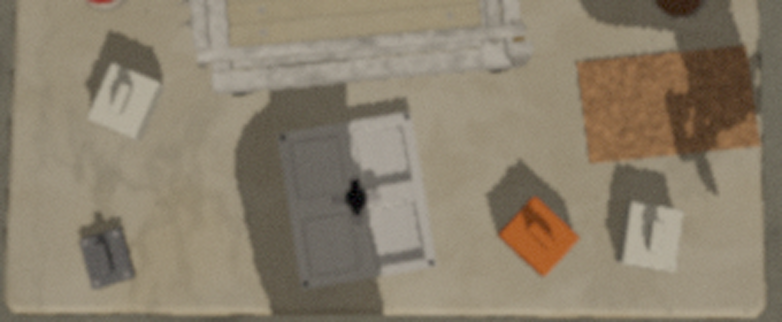

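```bash
python3 -m inch '[0.05,0.045,0.0,-0.1,100, 0.09,0.09,0.0,-0.2,100, 0.13,0.135,0,-0.3,100, 0.17,0.185,0,-0.4,100, 0.17,0.185,0,-0.4,100]'
python3 - <<'E'
from h import *
st(); im=viewer.capture('wrist'); cv2.imwrite('pics/w1.png',im)
for t,z in [('cap_1_mid',31),('insert_1_mid',17),('knob_grip',62),('mat_top',4)]: refine('wrist',t,z,4)
E
```

```text
time_s: 1.12
eef_pos: [389.6, -289.8, 231.5]
ee_rot: [[0.999, 0.032, 0.001], [0.032, -0.999, 0.0], [0.001, -0.0, -1.0]]
force: [-0.2, 0.2, 0.7]
gripper_width: 85.8
t1.12 tcp [ 389.6 -289.8  231.5] jawdir -88.2 F [-0.2  0.2  0.7] w 85.8 q6 0.66
cap_1_mid 0.86 [195.6 168.2] [ 424.8 -166.7   31. ]
cap_1_mid 0.83 [317.2 171.8] [ 424.7 -289.    31. ]
mat_top 0.88 [360.7  14.7] [ 572.9 -328.7    4. ]
```

View pics/w1.png

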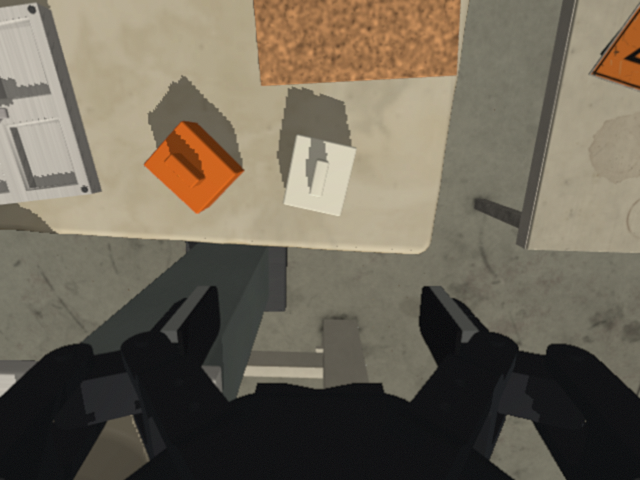

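Cap candidates: the orange one at (196,168) is a look-alike, and the white one at (320,172) is cap_1. The second white cap is at top (194,235). I choose the white ones. Close crop:

```bash
python3 - <<'E'
import cv2
im=cv2.imread('pics/w1.png'); cv2.imwrite('pics/w1c.png',cv2.resize(im[120:225,270:370],None,fx=5.6,fy=5.6,interpolation=cv2.INTER_CUBIC))
E
```

```text
(no output)
```

View pics/w1c.png

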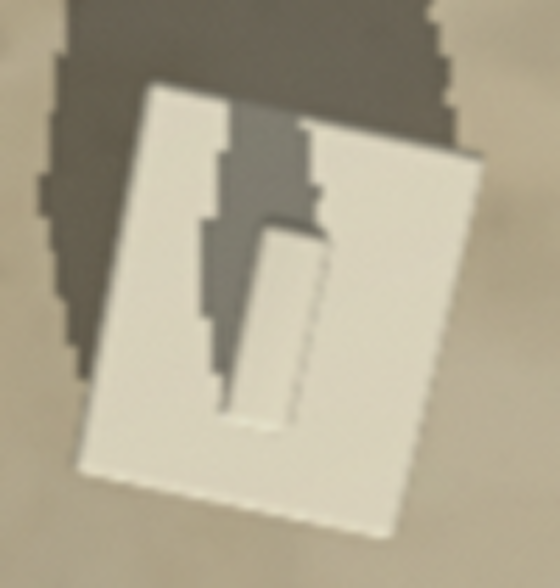

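The crop shows white cap_1 with its top corners clear (x's at 150–483, y's at 85–538 in the crop). I fit a pose to these.

```bash
cat >> h.py <<'E'
from scipy.optimize import least_squares
import json
CAPTOP=[(s*34.75,t*29.75,42) for s,t in((1,1),(1,-1),(-1,-1),(-1,1))]
CAPBAR=[(s*17,t*6,62) for s,t in((1,1),(1,-1),(-1,-1),(-1,1))]
INSTOP=[(s*30,t*25,14) for s,t in((1,1),(1,-1),(-1,-1),(-1,1))]
INSRIB=[(s*17,t*6,34) for s,t in((1,1),(1,-1),(-1,-1),(-1,1))]
def fit(m,model,pix,x0):
    """pix list (None to skip) for model points; returns x,y,yaw deg"""
    k=[i for i in range(len(pix)) if pix[i] is not None]
    M=np.array(model,float)[k]; P=np.array([pix[i] for i in k],float)
    def f(v):
        c,s=np.cos(v[2]),np.sin(v[2])
        return np.concatenate([proj(m,(v[0]+c*p[0]-s*p[1],v[1]+s*p[0]+c*p[1],p[2]))-q for p,q in zip(M,P)])
    r=least_squares(f,[x0[0],x0[1],np.radians(x0[2])])
    print('x %.1f y %.1f yaw %.2f'%(r.x[0],r.x[1],np.degrees(r.x[2])),'res',np.round(r.fun,1)); return r.x
def crop(p,x,y,s): return [None if q is None else (q[0]/s+x-0.5+0.5/s,q[1]/s+y-0.5+0.5/s) for q in p]
def cap(name,fn):
    m=viewer.camera_model(name); im=viewer.capture(name); cv2.imwrite(fn,im)
    json.dump({k:(np.array(v).tolist()) for k,v in m.items()},open(fn+'.json','w')); return im,m
def load(fn): return {k:(np.array(v) if k=='cam_to_world' else v) for k,v in json.load(open(fn+'.json')).items()}
E
python3 - <<'E'
from h import *
m=viewer.camera_model('wrist')
p=crop([(150,85),(483,155),(393,538),(80,470),(265,228),(328,240),None,(228,415)],270,120,5.6)
fit(m,CAPTOP+CAPBAR,p,(425,-290,0)); fit(m,CAPTOP,p[:4],(425,-290,0)); 
E
```

```text
x 420.4 y -292.2 yaw -10.37 res [-0.5 -1.   1.1 -0.2  1.1  0.9 -1.   1.1 -0.5 -1.4  1.2 -0.7 -1.3  1.7]
x 420.5 y -292.0 yaw -10.45 res [-0.6 -1.1  1.  -0.3  0.9  0.8 -1.2  0.9]
```

```bash
python3 -m inch '[0.031,-0.0024,-0.04,-0.107,100, 0.031,-0.0024,-0.09,-0.213,100, 0.031,-0.0024,-0.14,-0.213,100, 0.031,-0.0024,-0.175,-0.213,100, 0.031,-0.0024,-0.185,-0.213,100]'
python3 - <<'E'
from h import *
st(); cap('wrist','pics/w2.png')
E
```

```text
time_s: 2.0
eef_pos: [416.9, -296.4, 44.5]
ee_rot: [[0.982, -0.187, -0.002], [-0.187, -0.982, 0.002], [-0.003, -0.002, -1.0]]
force: [0.5, -0.5, -0.0]
gripper_width: 85.5
t2.00 tcp [ 416.9 -296.4   44.5] jawdir -100.8 F [ 0.5 -0.5 -0. ] w 85.5 q6 0.91
```

View pics/w2.png

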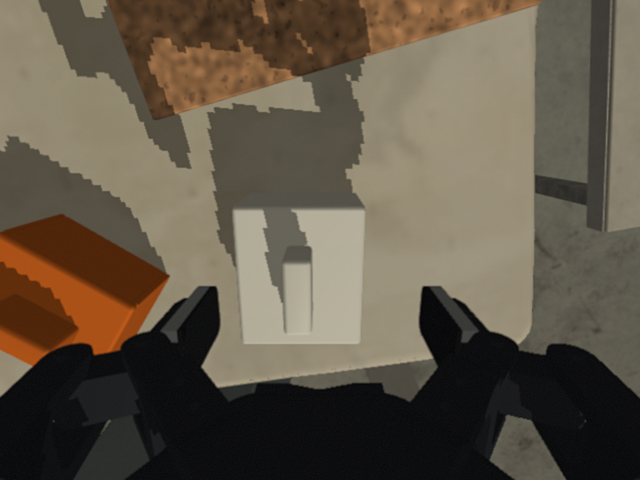

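```bash
python3 - <<'E'
import cv2
im=cv2.imread('pics/w2.png'); cv2.imwrite('pics/w2c.png',cv2.resize(im[190:360,220:380],None,fx=3.5,fy=3.5,interpolation=cv2.INTER_CUBIC))
E
```

```text
(no output)
```

View pics/w2c.png

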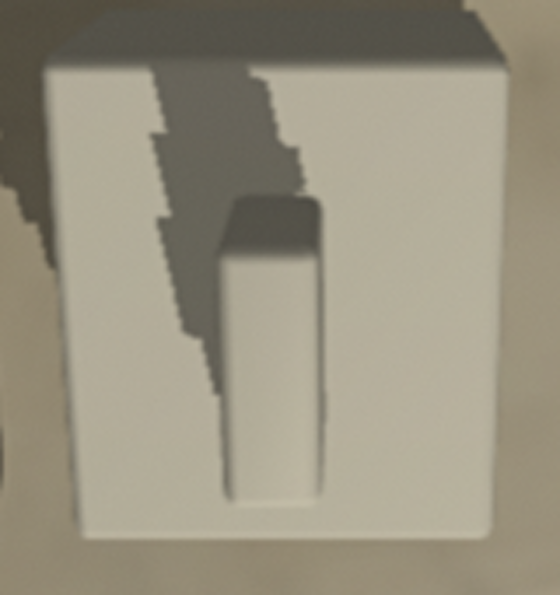

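```bash
python3 - <<'E'
from h import *
m=load('pics/w2.png'); print(m['cam_to_world'][:3,3])
p=crop([(45,66),(507,68),(490,538),(80,538),(220,256),(322,254),(320,502),(228,502)],220,190,3.5)
fit(m,CAPTOP+CAPBAR,p,(420,-290,-10)); fit(m,CAPTOP,p[:4],(420,-290,-10)); fit(m,CAPBAR,p[4:],(420,-290,-10)); st()
E
```

```text
[ 483.83260994 -308.7659034   186.64024315]
x 423.4 y -287.9 yaw -10.88 res [-1.5 -2.   2.4 -2.4  1.7  1.8 -1.6  1.6 -1.1 -2.1  0.1 -1.5  1.1  3.3
 -1.   3.3]
x 423.1 y -287.7 yaw -10.83 res [-1.8 -1.2  2.  -1.8  1.5  2.2 -1.7  2.1]
x 423.6 y -288.0 yaw -11.17 res [-0.7 -2.8  0.6 -2.   1.1  2.9 -1.   2.7]
t2.05 tcp [ 417.2 -296.5   44.7] jawdir -100.8 F [-0.3  0.1 -1.2] w 85.4 q6 0.91
```

```bash
python3 -m inch '[0.0062,0.0086,0.001,0,100, 0.0062,0.0086,0.001,0,100, 0.0062,0.0086,0.001,0,60]'
python3 - <<'E'
from h import *
st(); cap('wrist','pics/w3.png')
E
```

```text
time_s: 2.42
eef_pos: [423.8, -288.1, 46.6]
ee_rot: [[0.982, -0.187, -0.001], [-0.187, -0.982, 0.001], [-0.001, -0.001, -1.0]]
force: [-0.2, 0.2, -0.8]
gripper_width: 70.0
t2.42 tcp [ 423.8 -288.1   46.6] jawdir -100.7 F [-0.2  0.2 -0.8] w 70.0 q6 0.93
```

View pics/w3.png

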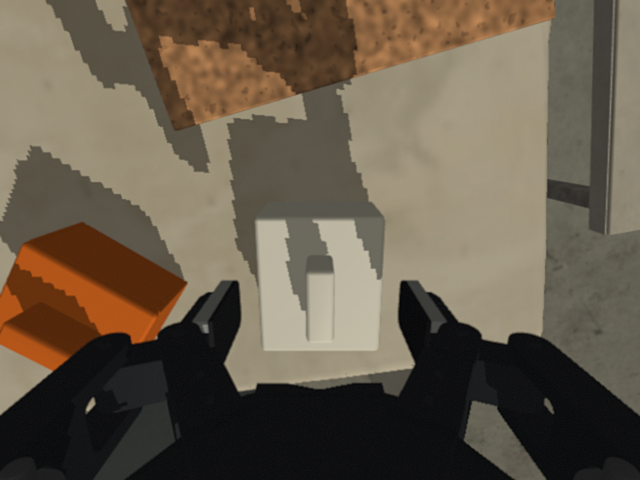

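Bar at col 320 lies between the fingers (240..402), centred. I close the gripper.

```bash
python3 -m inch '[0,0,0,0,30, 0,0,0,0,5, 0,0,0,0,0, 0,0,0,0,0, 0,0,0,0,0]'
python3 - <<'E'
from h import *
st()
E
python3 -m inch '[0,0,0,0,0, 0,0,0,0,0, 0,0,0.005,0,0, 0,0,0.015,0,0,0,0,0.025,0,0]'
```

```text
time_s: 3.1
eef_pos: [423.8, -288.3, 46.6]
ee_rot: [[0.982, -0.187, -0.001], [-0.187, -0.982, 0.0], [-0.001, -0.0, -1.0]]
force: [-0.8, 0.0, 4.4]
gripper_width: 10.7
t3.10 tcp [ 423.8 -288.3   46.6] jawdir -100.8 F [-0.8  0.   4.4] w 10.7 q6 0.93
time_s: 3.72
eef_pos: [423.8, -288.3, 72.4]
ee_rot: [[0.982, -0.187, -0.001], [-0.187, -0.982, 0.0], [-0.001, -0.0, -1.0]]
force: [-0.7, -0.8, -0.4]
gripper_width: 10.0
```

```bash
python3 -m inch '[0,0,0.02,0,0, 0,0,0.05,0,0, 0,0,0.09,0,0, 0,0,0.13,0,0,0,0,0.13,0,0]'
python3 - <<'E'
from h import *
st(); cap('wrist','pics/w4.png')
for t,z in [('insert_1_mid',17),('mat_top',4)]: refine('wrist',t,z,4)
E
```

```text
time_s: 4.35
eef_pos: [424.6, -289.0, 205.7]
ee_rot: [[0.982, -0.186, 0.004], [-0.186, -0.982, -0.004], [0.005, 0.004, -1.0]]
force: [-0.8, -0.9, -1.9]
gripper_width: 10.6
t4.35 tcp [ 424.6 -289.   205.7] jawdir -100.7 F [-0.8 -0.9 -1.9] w 10.6 q6 0.93
insert_1_mid 0.69 [315.3 213.2] [ 421.7 -283.1   17. ]
mat_top 0.9 [322.   41.9] [ 573.5 -318.4    4. ]
```

View pics/w4.png

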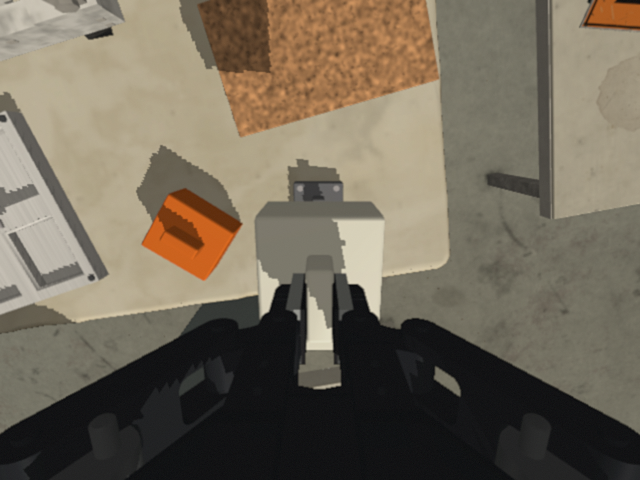

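```bash
python3 - <<'E'
from h import *
m=load('pics/w4.png'); a=world(m,(240,136),4); b=world(m,(438,77),4); c=world(m,(202,10),4)
print(a,b,c,np.linalg.norm(a-b)); d=(b-a)/np.linalg.norm(b-a); print(np.degrees(np.arctan2(d[1],d[0])))
n=np.array([-d[1],d[0],0]); 
cen=(a+b)/2+n*60; print('center',cen,'yaw of x',np.degrees(np.arctan2(n[1],n[0])))
# cap slots: +-42 along mat y
for k in(-44,44): print(cen+d*k)
E
```

```text
[ 510.26691415 -226.1796421     4.        ] [ 527.32721177 -423.26134655    4.        ] [ 622.7946392  -219.55764796    4.        ] 197.8187351706397
-85.05254733718235
center [ 578.57351567 -319.54597       4.        ] yaw of x 4.947452662817658
[ 574.7788645  -275.70990468    4.        ]
[ 582.36816684 -363.38203531    4.        ]
```

```bash
python3 -m inch '[0.05,-0.02,0,0.09,0, 0.1,-0.045,-0.02,0.18,0, 0.14,-0.065,-0.06,0.272,0, 0.157,-0.074,-0.09,0.272,0,0.157,-0.074,-0.1,0.272,0]'
python3 - <<'E'
from h import *
st(); cap('wrist','pics/w5.png')
E
```

```text
time_s: 5.12
eef_pos: [579.8, -361.1, 97.4]
ee_rot: [[0.996, 0.084, -0.007], [0.084, -0.996, 0.005], [-0.006, -0.006, -1.0]]
force: [-0.5, 0.7, -0.8]
gripper_width: 10.8
t5.12 tcp [ 579.8 -361.1   97.4] jawdir -85.2 F [-0.5  0.7 -0.8] w 10.8 q6 0.76
```

View pics/w5.png

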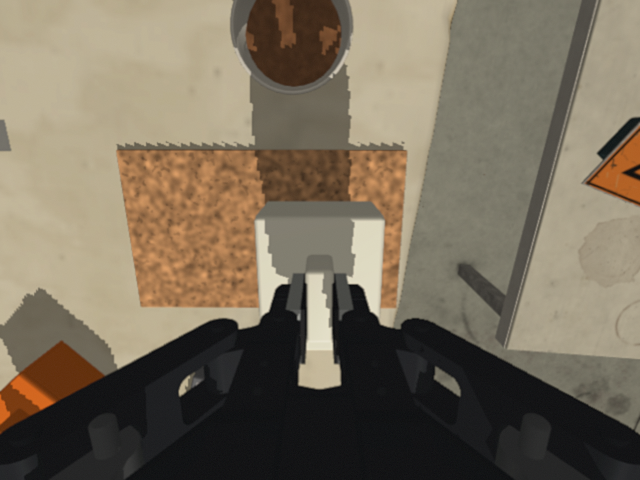

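The cap is over the right part of the mat, whose corners are (118,150), (405,150), (398,307) and (140,307).

```bash
python3 - <<'E'
from h import *
m=load('pics/w5.png'); w=[world(m,p,4)[:2] for p in((118,150),(405,150),(398,307),(140,307))]
print(w,sum(w)/4); fit(m,[(60,100,4),(60,-100,4),(-60,-100,4),(-60,100,4)],[(118,150),(405,150),(398,307),(140,307)],(578,-319,5))
st()
E
```

```text
[array([ 628.76243828, -217.70629065]), array([ 645.00820336, -413.03888716]), array([ 527.27156356, -425.73441912]), array([ 509.84568218, -225.29892856])] [ 577.72197185 -320.44463137]
x 577.5 y -320.4 yaw 4.87 res [-2.9 -0.2  3.  -0.8 -0.9  1.2  0.8  0.8]
t5.17 tcp [ 579.3 -360.9   97.8] jawdir -85.2 F [ 0.4  0.7 -2.1] w 10.0 q6 0.76
```

```bash
python3 -m inch '[0.001,-0.002,-0.025,0,0, 0.001,-0.002,-0.036,0,0, 0.001,-0.002,-0.043,0,0, 0.001,-0.002,-0.0468,0,0,0.001,-0.002,-0.0468,0,0]'
```

```text
time_s: 5.8
eef_pos: [580.4, -363.0, 51.5]
ee_rot: [[0.996, 0.084, -0.006], [0.084, -0.996, 0.004], [-0.005, -0.005, -1.0]]
force: [0.7, 0.9, -1.8]
gripper_width: 10.3
```

```bash
python3 -m inch '[0,0,-0.001,0,0, 0,0,-0.0014,0,0,0,0,-0.0014,0,0]'; python3 -m inch '[0,0,0,0,30, 0,0,0,0,60, 0,0,0,0,85, 0,0,0.04,0,100,0,0,0.09,0,100]'
```

```text
time_s: 6.18
eef_pos: [580.5, -363.1, 50.8]
ee_rot: [[0.996, 0.084, -0.005], [0.084, -0.996, 0.004], [-0.005, -0.004, -1.0]]
force: [-1.5, 1.2, 3.5]
gripper_width: 10.4
time_s: 6.8
eef_pos: [580.1, -362.8, 140.8]
ee_rot: [[0.996, 0.084, -0.007], [0.084, -0.996, 0.006], [-0.007, -0.006, -1.0]]
force: [0.1, -0.6, 0.4]
gripper_width: 85.5
```

```bash
python3 -m inch '[-0.04,0.02,0.05,-0.09,100, -0.09,0.04,0.09,-0.18,100, -0.14,0.06,0.09,-0.272,100, -0.195,0.075,0.09,-0.272,100,-0.195,0.075,0.09,-0.272,100]'
python3 - <<'E'
from h import *
st(); cap('wrist','pics/w6.png')
E
```

```text
time_s: 7.42
eef_pos: [382.7, -286.5, 231.1]
ee_rot: [[0.982, -0.188, -0.006], [-0.188, -0.982, 0.008], [-0.007, -0.006, -1.0]]
force: [1.5, -0.3, 0.5]
gripper_width: 85.3
t7.42 tcp [ 382.7 -286.5  231.1] jawdir -100.9 F [ 1.5 -0.3  0.5] w 85.3 q6 0.87
```

View pics/w6.png

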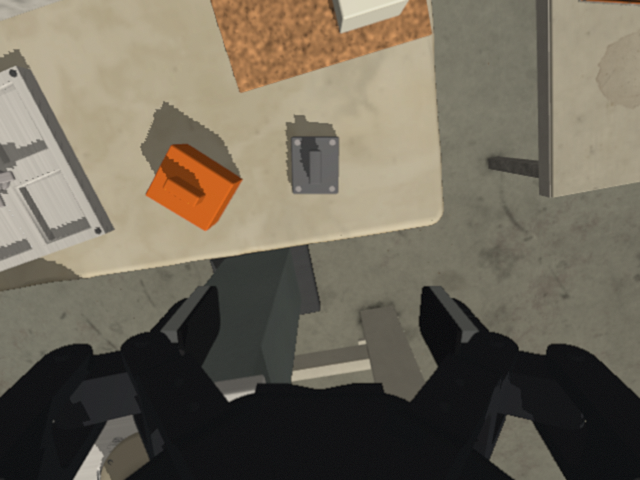

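Insert_1 stands free at (315,165), and the cap is on the mat at the top of the picture. Close crop for the fit:

```bash
python3 - <<'E'
from h import *
st(); im,m=cap('wrist','pics/w7.png'); print(m['cam_to_world'][:3,3])
cv2.imwrite('pics/w7c.png',cv2.resize(im[120:205,275:355],None,fx=7,fy=7,interpolation=cv2.INTER_CUBIC))
E
```

```text
t7.47 tcp [ 384.4 -287.6  231.5] jawdir -100.8 F [-0.3  0.1 -0.5] w 84.9 q6 0.87
[ 451.6541441  -300.64158659  373.39685886]
```

View pics/w7c.png

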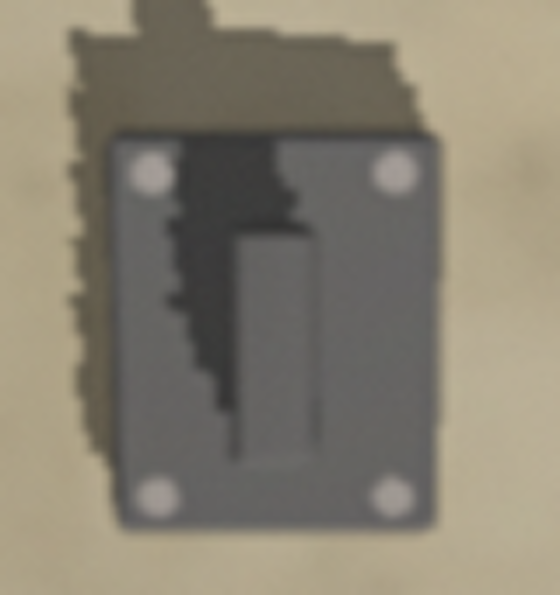

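```bash
python3 - <<'E'
from h import *
m=load('pics/w7.png')
p=crop([(112,137),(438,137),(436,527),(122,527),(235,235),(313,235),(311,460),(237,460)],275,120,7)
fit(m,INSTOP+INSRIB,p,(420,-290,-10)); fit(m,INSTOP,p[:4],(420,-290,-10)); fit(m,INSRIB,p[4:],(420,-290,-10)); st()
E
```

```text
x 423.2 y -287.9 yaw -10.75 res [-0.9 -0.9  1.1 -1.   0.6  1.1 -0.9  1.2 -0.6 -1.2  0.4 -1.2  0.8  1.2
 -0.5  1.2]
x 423.2 y -287.9 yaw -10.67 res [-0.9 -0.9  1.  -1.1  0.7  1.  -0.8  1.2]
x 423.2 y -287.9 yaw -11.12 res [-0.5 -1.2  0.5 -1.1  0.7  1.3 -0.6  1.2]
t7.53 tcp [ 385.3 -288.2  231.4] jawdir -100.8 F [ 0.2 -0.   0.5] w 85.4 q6 0.87
```

```bash
python3 -m inch '[0.02,0.0,-0.04,0,100, 0.0375,0.0003,-0.09,0,100, 0.0375,0.0003,-0.14,0,100, 0.0375,0.0003,-0.18,0,100, 0.0375,0.0003,-0.19,0,100]';python3 -m inch '[0,0,0,0,100, 0,0,0,0,100]'
python3 - <<'E'
from h import *
st(); cap('wrist','pics/w8.png')
E
```

```text
time_s: 8.15
eef_pos: [423.0, -287.3, 39.2]
ee_rot: [[0.982, -0.187, -0.007], [-0.187, -0.982, 0.009], [-0.008, -0.008, -1.0]]
force: [-0.0, 0.1, 1.7]
gripper_width: 85.5
time_s: 8.4
eef_pos: [423.9, -288.1, 40.5]
ee_rot: [[0.982, -0.186, -0.005], [-0.186, -0.982, 0.007], [-0.006, -0.006, -1.0]]
force: [-1.1, 0.7, 0.6]
gripper_width: 85.3
t8.40 tcp [ 423.9 -288.1   40.5] jawdir -100.7 F [-1.1  0.7  0.6] w 85.3 q6 0.93
```

View pics/w8.png

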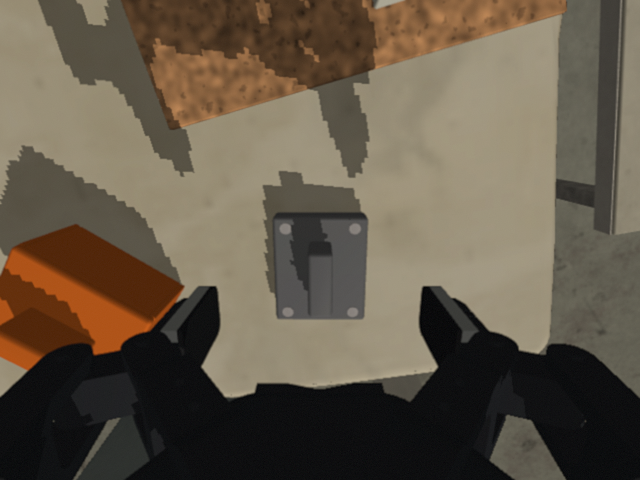

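The rib is centred at col 320 between the fingers. I descend and grip.

```bash
python3 -m inch '[-0.0005,0,-0.012,0,100, -0.0005,0,-0.02,0,80, -0.0005,0,-0.022,0,50, -0.0005,0,-0.022,0,25, -0.0005,0,-0.022,0,0]';python3 -m inch '[0,0,0,0,0, 0,0,0,0,0,0,0,0,0,0]'
```

```text
time_s: 9.07
eef_pos: [423.3, -288.1, 18.7]
ee_rot: [[0.982, -0.186, -0.005], [-0.186, -0.982, 0.007], [-0.006, -0.006, -1.0]]
force: [-0.0, -0.2, 0.2]
gripper_width: 13.4
time_s: 9.45
eef_pos: [423.5, -288.2, 18.9]
ee_rot: [[0.982, -0.186, -0.005], [-0.186, -0.982, 0.007], [-0.006, -0.006, -1.0]]
force: [-0.1, 1.1, 3.7]
gripper_width: 10.3
```

```bash
python3 -m inch '[0,0,0.01,0,0, 0,0,0.06,0,0, 0,0.03,0.12,0,0, 0,0.09,0.18,0.1,0, -0.01,0.15,0.211,0.2,0]';python3 -m inch '[0,0.06,0,0.1,0, 0,0.12,0,0.13,0,0,0.17,0,0.13,0,0,0.17,0,0.13,0,0,0.17,0,0.13,0]'
python3 - <<'E'
from h import *
st(); cap('wrist','pics/w9.png')
for t,z in [('pocket_1',23),('knob_grip',62)]: refine('wrist',t,z,4)
E
```

```text
time_s: 10.07
eef_pos: [416.7, -163.4, 215.4]
ee_rot: [[1.0, 0.015, -0.004], [0.015, -1.0, 0.004], [-0.004, -0.004, -1.0]]
force: [0.1, 0.2, -2.0]
gripper_width: 10.6
time_s: 10.7
eef_pos: [416.7, 6.3, 215.6]
ee_rot: [[0.989, 0.145, -0.004], [0.145, -0.989, 0.003], [-0.004, -0.004, -1.0]]
force: [0.7, -0.4, -0.7]
gripper_width: 10.5
t10.70 tcp [416.7   6.3 215.6] jawdir -81.7 F [ 0.7 -0.4 -0.7] w 10.5 q6 1.16
pocket_1 0.89 [252.8 194.2] [421.7  75.1  23. ]
pocket_1 0.75 [331.1 193.4] [433.6  -2.6  23. ]
pocket_1 0.7 [327.5  93.8] [525.   14.8  23. ]
pocket_1 0.63 [316.5 287.4] [330.1  -2.4  23. ]
knob_grip 0.97 [284.9 148.5] [472.1  44.4  62. ]
```

View pics/w9.png

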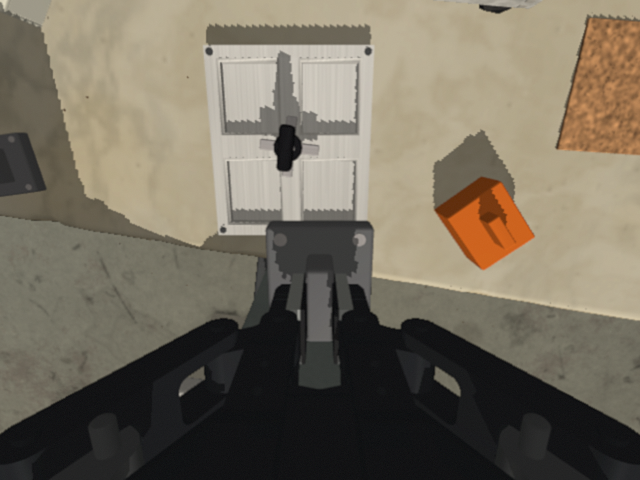

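Carrier at cols 207–374, rows 45–236, knob at (287,147). The held insert partly covers the near-right corner. I crop for the carrier fit.

```bash
python3 - <<'E'
from h import *
st(); im,m=cap('wrist','pics/w10.png')
cv2.imwrite('pics/w10c.png',cv2.resize(im[35:145,200:385],None,fx=4,fy=4,interpolation=cv2.INTER_CUBIC))
cv2.imwrite('pics/w10d.png',cv2.resize(im[140:245,200:385],None,fx=4,fy=4,interpolation=cv2.INTER_CUBIC))
E
```

```text
t10.85 tcp [416.8   5.6 215.4] jawdir -81.8 F [ 1.4  0.1 -2.1] w 10.5 q6 1.16
```

View pics/w10c.png

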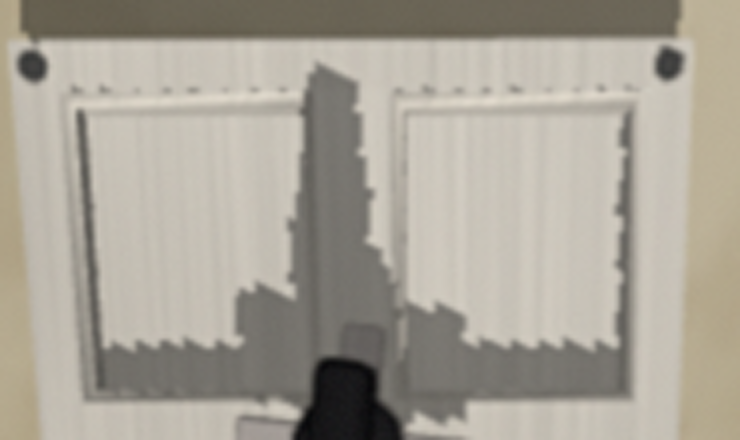

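View pics/w10d.png

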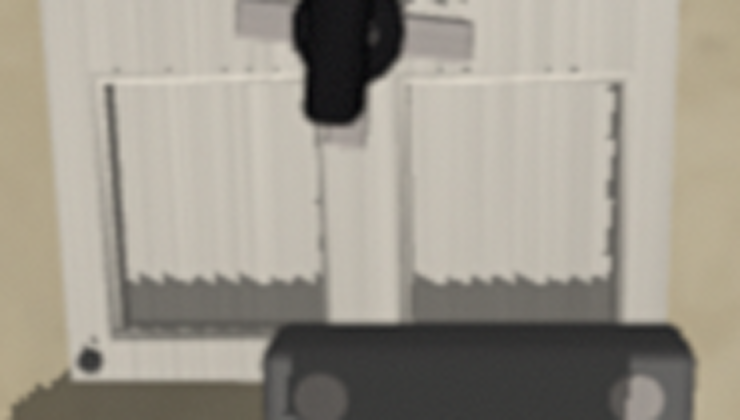

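```bash
cat >> h.py <<'E'
PL=[(90,78,18),(90,-78,18),(-90,-78,18),(-90,78,18)]
def pk(cx,cy,c=0,z=18): return [(cx+s*(31.5+c),cy+t*(26.5+c),z) for s,t in((1,1),(1,-1),(-1,-1),(-1,1))]
E
python3 - <<'E'
from h import *
m=load('pics/w10.png')
c=lambda l:crop(l,200,35,4); d=lambda l:crop(l,200,140,4)
P=c([(10,40),(692,38)])+[None]+d([(72,380)])
fit(m,PL,P,(480,45,8))
for ch in(0,1,1.5,2):
  print(ch);fit(m,PL+pk(45,38,ch)+pk(45,-38,ch)+pk(-45,38,ch)+pk(-45,-38,ch),
   P+c([(66,95),None,None,(84,402)])+c([(392,97),(640,95),(632,398),None])+d([(95,82),None,None,(115,338)])+d([None,(627,78),None,None]),(480,45,8))
E
```

```text
x 472.8 y 44.4 yaw 8.16 res [-0.6 -0.1  0.5  0.1  0.   0.1]
0
x 473.0 y 44.7 yaw 8.29 res [-1.1 -0.1  0.  -0.5 -0.   0.1  0.9  2.3  1.9 -3.   2.   1.4 -2.3  1.7
 -2.1 -2.5  1.3  0.4  1.  -1.9 -1.5  1. ]
1
x 472.7 y 44.5 yaw 8.25 res [-0.9  0.1  0.2 -0.1  0.1  0.3 -0.   1.4  1.1 -1.7  1.1  0.5 -0.9  0.9
 -0.9 -1.1  0.4 -0.4  0.3 -0.8 -0.4  0.3]
1.5
x 472.6 y 44.4 yaw 8.24 res [-0.7  0.3  0.4  0.1  0.1  0.4 -0.5  0.9  0.7 -1.   0.7  0.1 -0.3  0.5
 -0.3 -0.3 -0.1 -0.8 -0.1 -0.2  0.2 -0. ]
2
x 472.5 y 44.3 yaw 8.22 res [-0.6  0.4  0.5  0.3  0.2  0.5 -1.   0.5  0.3 -0.4  0.2 -0.3  0.4  0.
  0.2  0.4 -0.6 -1.2 -0.5  0.4  0.8 -0.4]
```

```bash
python3 -m inch '[0.05,0.004,0,0,0, 0.095,0.0075,-0.03,0,0, 0.106,0.0075,-0.08,0,0,0.106,0.0075,-0.11,0,0,0.106,0.0075,-0.12,0,0]';python3 -m inch '[0,0,0,0,0, 0,0,0,0,0]'
python3 - <<'E'
from h import *
st(); cap('wrist','pics/w11.png')
E
```

```text
time_s: 11.52
eef_pos: [522.1, 12.7, 93.7]
ee_rot: [[0.99, 0.142, -0.008], [0.142, -0.99, 0.004], [-0.007, -0.005, -1.0]]
force: [-0.0, -1.4, -1.2]
gripper_width: 10.7
time_s: 11.78
eef_pos: [522.7, 12.3, 95.0]
ee_rot: [[0.99, 0.141, -0.006], [0.141, -0.99, 0.004], [-0.005, -0.005, -1.0]]
force: [-0.6, 0.4, -2.1]
gripper_width: 10.5
t11.78 tcp [522.7  12.3  95. ] jawdir -81.9 F [-0.6  0.4 -2.1] w 10.5 q6 1.23
```

View pics/w11.png

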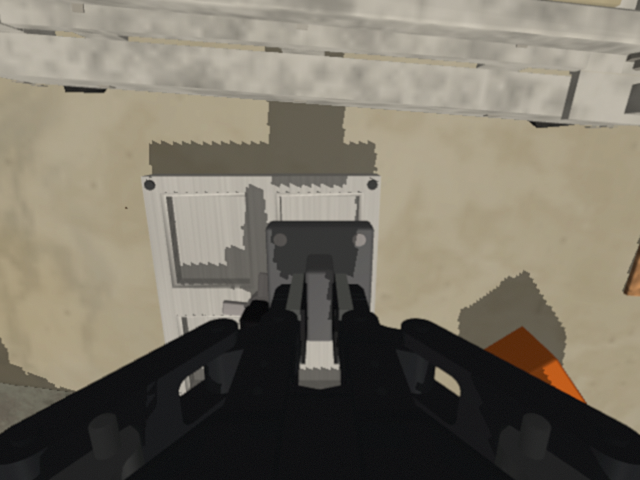

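```bash
python3 - <<'E'
from h import *
im=cv2.imread('pics/w11.png'); cv2.imwrite('pics/w11c.png',cv2.resize(im[165:300,135:395],None,fx=3,fy=3,interpolation=cv2.INTER_CUBIC))
E
```

```text
(no output)
```

View pics/w11c.png

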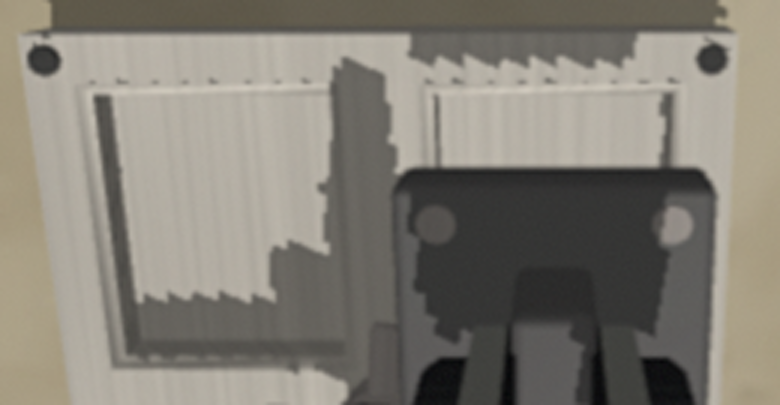

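```bash
python3 - <<'E'
from h import *
m=load('pics/w11.png')
P=crop([(20,33),(737,33),None,None, (80,88),None,None,(112,366), (425,86),(686,84),None,None],135,165,3)
r=fit(m,PL+pk(45,38,1.7)+pk(45,-38,1.7),P,(472,45,8))
c,s=np.cos(r[2]),np.sin(r[2]); print('p2',r[0]+45*c+38*s,r[1]+45*s-38*c)
# held insert far edge corners: pixel (398,172)?,(714,172) z top = TCPz-18.9+14
for pp in((397,195),(716,195)): 
  print(world(m,crop([pp],135,165,3)[0],90.1))
st()
E
```

```text
x 473.1 y 44.4 yaw 8.13 res [-0.8 -0.   0.9 -0.4 -0.3 -0.3  1.1 -0.3  0.   0.2 -0.9  0.8]
p2 523.0145610022465 13.168060184122638
[547.6505033   40.40579411  90.1       ]
[554.45652732  -7.29934606  90.1       ]
t11.82 tcp [522.7  12.4  95. ] jawdir -81.9 F [ 0.6  0.6 -1.6] w 10.4 q6 1.23
```

```bash
python3 -m inch '[0.0008,0.0009,-0.02,0,0, 0.0008,0.0009,-0.04,0,0, 0.0008,0.0009,-0.051,0,0,0.0008,0.0009,-0.051,0,0,0.0008,0.0009,-0.051,0,0]';python3 -m inch '[0,0,-0.004,0,0, 0,0,-0.008,0,0,0,0,-0.011,0,0,0,0,-0.011,0,0]'
```

```text
time_s: 12.45
eef_pos: [524.0, 13.2, 44.8]
ee_rot: [[0.99, 0.141, -0.004], [0.141, -0.99, 0.004], [-0.003, -0.004, -1.0]]
force: [0.6, 0.0, -1.8]
gripper_width: 10.1
time_s: 12.95
eef_pos: [523.9, 13.2, 33.5]
ee_rot: [[0.99, 0.141, -0.005], [0.141, -0.99, 0.004], [-0.004, -0.004, -1.0]]
force: [-0.3, 0.6, -1.2]
gripper_width: 10.6
```

```bash
python3 -m inch '[0,0,-0.003,0,0, 0,0,-0.006,0,0,0,0,-0.008,0,0,0,0,-0.0083,0,0]'
```

```text
time_s: 13.45
eef_pos: [523.8, 13.2, 25.1]
ee_rot: [[0.99, 0.141, -0.005], [0.141, -0.99, 0.004], [-0.004, -0.004, -1.0]]
force: [-0.3, 0.4, -1.6]
gripper_width: 10.5
```

Inside with no contact. I release at the floor and rise.

```bash
python3 -m inch '[0,0,-0.0005,0,15, 0,0,-0.0005,0,35, 0,0,-0.0005,0,55, 0,0,0.03,0,70, 0,0,0.08,0,100]'; python3 -m inch '[-0.03,0.0,0.05,0,100, -0.08,0.01,0.11,0,100,-0.11,0.03,0.11,0,100,-0.11,0.03,0.11,0,100]'
python3 - <<'E'
from h import *
st(); cap('wrist','pics/w12.png')
E
```

```text
time_s: 14.08
eef_pos: [523.0, 13.3, 105.1]
ee_rot: [[0.99, 0.141, -0.008], [0.141, -0.99, 0.004], [-0.007, -0.005, -1.0]]
force: [0.8, -0.6, -0.2]
gripper_width: 76.2
time_s: 14.58
eef_pos: [411.8, 44.2, 216.5]
ee_rot: [[0.99, 0.142, -0.005], [0.142, -0.99, 0.004], [-0.004, -0.005, -1.0]]
force: [0.3, -0.2, 0.8]
gripper_width: 85.6
t14.57 tcp [411.8  44.2 216.5] jawdir -81.8 F [ 0.3 -0.2  0.8] w 85.6 q6 1.25
```

View pics/w12.png

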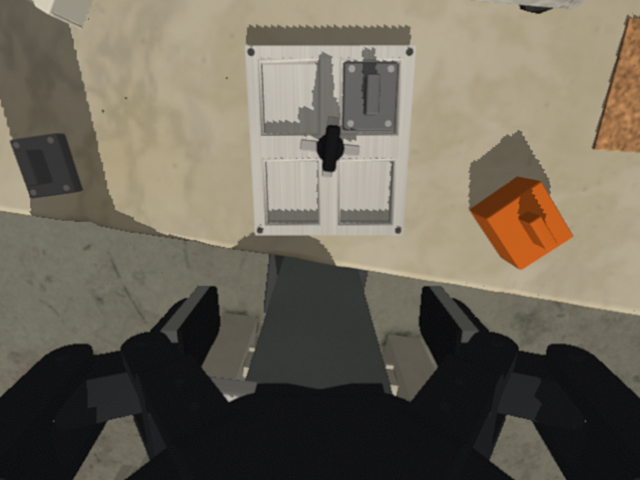

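Insert_1 sits flush in pocket 2 at (370,97), and all of the carrier is visible. Next is cap_2.

```bash
python3 - <<'E'
from h import *
im,m=cap('top','pics/t2.png'); print(world(m,(194,235),42),world(m,(187,300),14)); s=st()
cv2.imwrite('pics/t2c.png',cv2.resize(im[190:330,140:480],None,fx=2.3,fy=2.3,interpolation=cv2.INTER_CUBIC))
E
```

```text
[586.32629078 305.47270666  42.        ] [418.54485542 328.39308035  14.        ]
t14.68 tcp [413.3  43.3 215.3] jawdir -81.9 F [-0.3 -0.7 -0. ] w 85.4 q6 1.25
```

View pics/t2c.png

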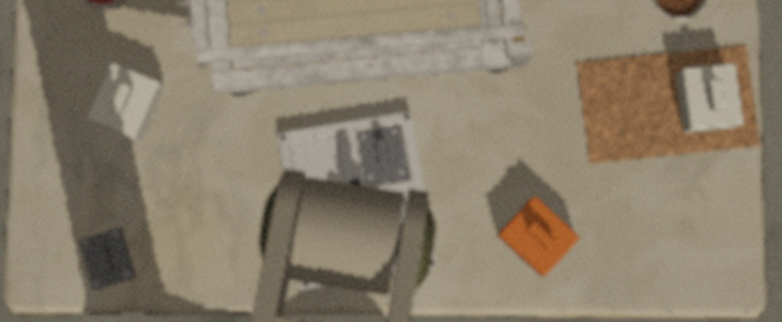

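```bash
python3 -m inch '[0.02,0.05,0.005,-0.1,100, 0.045,0.105,0.015,-0.2,100, 0.075,0.16,0.015,-0.3,100,0.105,0.215,0.015,-0.4,100,0.135,0.275,0.015,-0.49,100]'; python3 -m inch '[0,0,0,0,100,0,0,0,0,100]'
python3 - <<'E'
from h import *
st(); im,m=cap('wrist','pics/w13.png')
refine('wrist','cap_2_mid',31); st()
E
```

```text
time_s: 15.3
eef_pos: [547.6, 315.5, 228.8]
ee_rot: [[0.939, -0.345, -0.005], [-0.345, -0.939, 0.006], [-0.007, -0.004, -1.0]]
force: [1.6, -0.2, 0.1]
gripper_width: 85.3
time_s: 15.55
eef_pos: [547.9, 315.0, 227.4]
ee_rot: [[0.939, -0.344, -0.007], [-0.344, -0.939, 0.005], [-0.008, -0.003, -1.0]]
force: [-0.8, -0.8, 0.2]
gripper_width: 85.2
t15.55 tcp [547.9 315.  227.4] jawdir -110.1 F [-0.8 -0.8  0.2] w 85.2 q6 2.26
cap_2_mid 0.62 [312.9 164.5] [590.4 306.6  31. ]
t15.65 tcp [547.8 314.4 228.8] jawdir -110.2 F [ 0.5 -0.6  0.6] w 85.5 q6 2.26
```

View pics/w13.png

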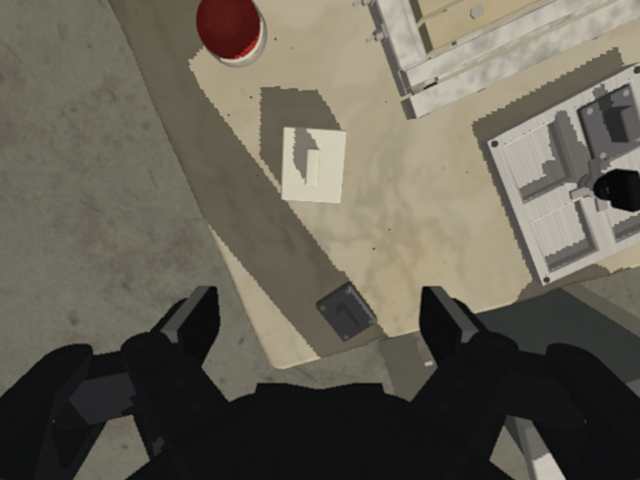

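Cap_2 is at (314,165), and the free insert is at (346,310).

```bash
python3 - <<'E'
from h import *
im=cv2.imread('pics/w13.png')
cv2.imwrite('pics/w13c.png',cv2.resize(im[120:210,270:360],None,fx=6,fy=6,interpolation=cv2.INTER_CUBIC))
E
```

```text
(no output)
```

View pics/w13c.png

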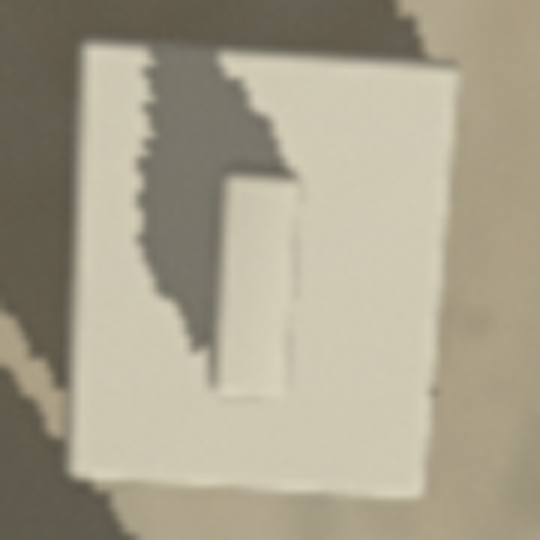

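```bash
python3 - <<'E'
from h import *
m=load('pics/w13.png')
p=crop([(82,42),(458,66),(423,496),(72,474),(224,178),(298,180),(290,393),(216,390)],270,120,6)
fit(m,CAPTOP+CAPBAR,p,(585,305,-20)); fit(m,CAPTOP,p[:4],(585,305,-20)); st()
E
```

```text
x 590.0 y 307.0 yaw -23.50 res [-0.5 -0.8  0.7 -0.9  0.9  0.9 -0.8  1.1 -0.4 -1.6  0.8 -1.1 -0.   1.6
 -0.8  1.3]
x 590.0 y 307.1 yaw -23.64 res [-0.5 -0.8  0.7 -0.8  0.8  0.9 -1.   1. ]
t15.65 tcp [547.8 314.4 228.8] jawdir -110.2 F [ 0.5 -0.6  0.6] w 85.5 q6 2.26
```

```bash
python3 -m inch '[0.02,-0.004,-0.04,-0.03,100, 0.0424,-0.0076,-0.09,-0.058,100, 0.0424,-0.0076,-0.13,-0.058,100,0.0424,-0.0076,-0.16,-0.058,100,0.0424,-0.0076,-0.16,-0.058,100]'; python3 -m inch '[0,0,0,0,100,0,0,0,0,100]'
python3 - <<'E'
from h import *
st(); im,m=cap('wrist','pics/w14.png')
E
```

```text
time_s: 16.27
eef_pos: [589.3, 305.4, 67.3]
ee_rot: [[0.916, -0.4, -0.009], [-0.4, -0.916, 0.005], [-0.01, -0.001, -1.0]]
force: [-0.2, 0.1, 1.0]
gripper_width: 85.5
time_s: 16.52
eef_pos: [590.0, 305.3, 69.2]
ee_rot: [[0.916, -0.401, -0.006], [-0.4, -0.916, 0.006], [-0.008, -0.003, -1.0]]
force: [0.3, -0.4, -0.3]
gripper_width: 85.3
t16.52 tcp [590.  305.3  69.2] jawdir -113.6 F [ 0.3 -0.4 -0.3] w 85.3 q6 2.28
```

View pics/w14.png

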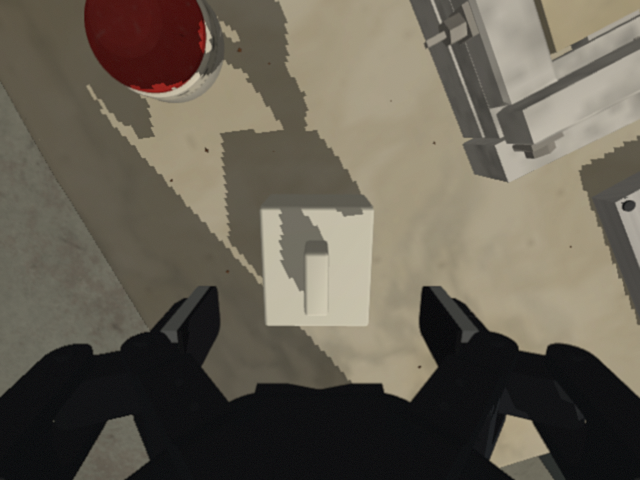

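```bash
python3 -m inch '[0.0004,0.0016,-0.012,0,100, 0.0004,0.0016,-0.02,0,80, 0.0004,0.0016,-0.0225,0,50, 0.0004,0.0016,-0.0225,0,25, 0.0004,0.0016,-0.0225,0,0]';python3 -m inch '[0,0,0,0,0, 0,0,0,0,0,0,0,0,0,0]'; python3 -m inch '[0,0,0.005,0,0, 0,0,0.015,0,0,0,0,0.035,0,0,0,0,0.07,0,0,0,0,0.13,0,0]'
python3 - <<'E'
from h import *
st(); im,m=cap('wrist','pics/w15.png')
E
```

```text
time_s: 17.2
eef_pos: [590.4, 307.0, 46.7]
ee_rot: [[0.916, -0.4, -0.006], [-0.4, -0.916, 0.006], [-0.008, -0.003, -1.0]]
force: [0.1, -0.1, 0.2]
gripper_width: 13.6
time_s: 17.58
eef_pos: [590.6, 307.1, 46.9]
ee_rot: [[0.916, -0.4, -0.006], [-0.4, -0.916, 0.006], [-0.008, -0.003, -1.0]]
force: [0.4, 0.5, 2.4]
gripper_width: 10.5
time_s: 18.2
eef_pos: [589.8, 306.8, 177.9]
ee_rot: [[0.916, -0.4, -0.008], [-0.4, -0.916, 0.005], [-0.01, -0.001, -1.0]]
force: [0.5, 0.4, -0.5]
gripper_width: 10.2
t18.20 tcp [589.8 306.8 177.9] jawdir -113.6 F [ 0.5  0.4 -0.5] w 10.2 q6 2.28
```

View pics/w15.png

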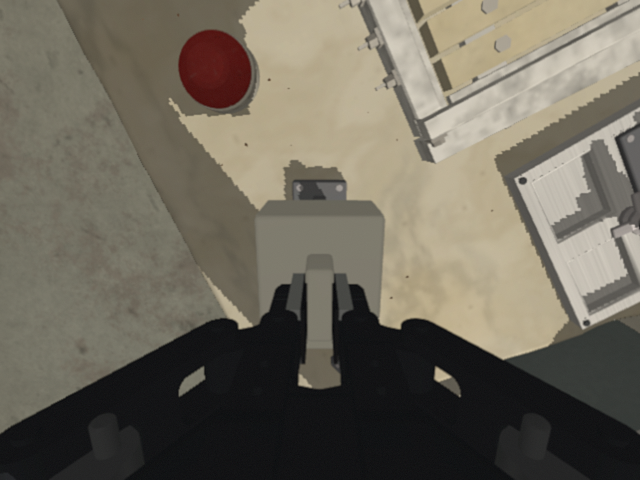

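```bash
python3 -m inch '[-0.02,-0.01,0.04,0,0, -0.05,-0.05,0.06,0.1,0, -0.08,-0.1,0.06,0.2,0, -0.1,-0.155,0.06,0.3,0, -0.11,-0.21,0.06,0.4,0]'; python3 -m inch '[0,-0.06,0,0.05,0, 0,-0.12,0,0.1,0, 0.01,-0.18,0,0.1,0, 0.03,-0.235,0,0.1,0, 0.055,-0.285,0,0.1,0]'; python3 - <<'E'
from h import *
st()
E
```

```text
time_s: 18.88
eef_pos: [481.7, 96.6, 250.4]
ee_rot: [[1.0, -0.008, 0.005], [-0.008, -1.0, 0.012], [0.005, -0.012, -1.0]]
force: [1.3, -0.9, -1.3]
gripper_width: 10.1
time_s: 19.5
eef_pos: [536.9, -190.6, 252.0]
ee_rot: [[0.996, 0.091, 0.006], [0.091, -0.996, 0.011], [0.007, -0.01, -1.0]]
force: [1.4, 0.7, -0.6]
gripper_width: 10.4
t19.50 tcp [ 536.9 -190.6  252. ] jawdir -84.8 F [ 1.4  0.7 -0.6] w 10.4 q6 0.93
```

```bash
python3 -m inch '[0.02,-0.045,-0.03,0,0, 0.037,-0.088,-0.08,0,0, 0.037,-0.088,-0.12,0,0, 0.037,-0.088,-0.15,0,0,0.037,-0.088,-0.15,0,0]'; python3 - <<'E'
from h import *
st(); im,m=cap('wrist','pics/w16.png')
E
```

```text
time_s: 20.12
eef_pos: [573.2, -278.2, 101.1]
ee_rot: [[0.996, 0.091, 0.003], [0.091, -0.996, 0.013], [0.005, -0.013, -1.0]]
force: [0.1, 0.1, -0.1]
gripper_width: 10.5
t20.12 tcp [ 573.2 -278.2  101.1] jawdir -84.8 F [ 0.1  0.1 -0.1] w 10.5 q6 0.83
```

View pics/w16.png

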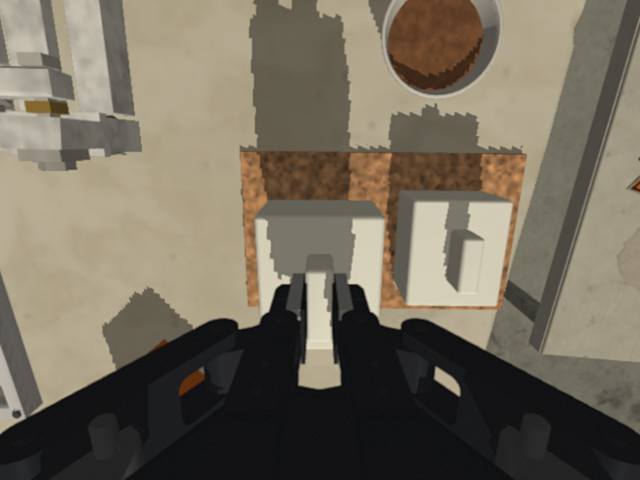

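```bash
python3 -m inch '[0.0005,0,-0.025,0,0, 0.0005,0,-0.038,0,0, 0.0005,0,-0.046,0,0, 0.0005,0,-0.0495,0,0,0.0005,0,-0.0502,0,0]'; python3 -m inch '[0,0,-0.0005,0,0,0,0,-0.001,0,0]'
```

```text
time_s: 20.8
eef_pos: [574.8, -278.8, 53.4]
ee_rot: [[0.996, 0.091, 0.007], [0.091, -0.996, 0.01], [0.008, -0.01, -1.0]]
force: [0.1, -0.9, -0.7]
gripper_width: 10.5
time_s: 21.05
eef_pos: [575.0, -278.9, 52.7]
ee_rot: [[0.996, 0.091, 0.007], [0.091, -0.996, 0.01], [0.008, -0.009, -1.0]]
force: [-0.5, 1.1, -1.6]
gripper_width: 10.3
```

```bash
python3 -m inch '[0,0,-0.001,0,0,0,0,-0.0018,0,0,0,0,-0.0018,0,0]'; python3 -m inch '[0,0,-0.0003,0,30, 0,0,-0.0003,0,60, 0,0,0,0,85, 0,0,0.04,0,100,0,0,0.09,0,100]'
```

```text
time_s: 21.42
eef_pos: [575.2, -279.0, 51.4]
ee_rot: [[0.996, 0.091, 0.008], [0.091, -0.996, 0.01], [0.009, -0.009, -1.0]]
force: [0.0, 1.5, 2.6]
gripper_width: 10.5
time_s: 22.05
eef_pos: [574.7, -278.7, 141.6]
ee_rot: [[0.996, 0.091, 0.006], [0.091, -0.996, 0.011], [0.007, -0.01, -1.0]]
force: [0.5, -0.1, 0.6]
gripper_width: 85.5
```

```bash
python3 -m inch '[-0.01,0.02,0.05,0,100, -0.03,0.06,0.09,-0.1,100, -0.05,0.12,0.09,-0.2,100, -0.07,0.175,0.09,-0.3,100, -0.08,0.235,0.09,-0.4,100]'; python3 -m inch '[0,0.06,0,-0.05,100, 0,0.12,0,-0.1,100, 0.01,0.18,0,-0.1,100, 0.02,0.24,0,-0.1,100, 0.03,0.3,0,-0.1,100]'; python3 - <<'E'
from h import *
st(); im,m=cap('top','pics/t3.png')
cv2.imwrite('pics/t3c.png',cv2.resize(im[190:330,140:480],None,fx=2.3,fy=2.3,interpolation=cv2.INTER_CUBIC))
E
```

```text
time_s: 22.68
eef_pos: [493.7, -42.2, 231.9]
ee_rot: [[0.951, -0.308, 0.01], [-0.308, -0.951, 0.008], [0.008, -0.01, -1.0]]
force: [0.7, -0.1, -0.7]
gripper_width: 85.5
time_s: 23.3
eef_pos: [523.7, 259.8, 232.0]
ee_rot: [[0.916, -0.401, 0.012], [-0.401, -0.916, 0.006], [0.008, -0.011, -1.0]]
force: [1.0, -0.8, -0.4]
gripper_width: 85.5
t23.30 tcp [523.7 259.8 232. ] jawdir -113.6 F [ 1.  -0.8 -0.4] w 85.5 q6 2.24
```

View pics/t3c.png

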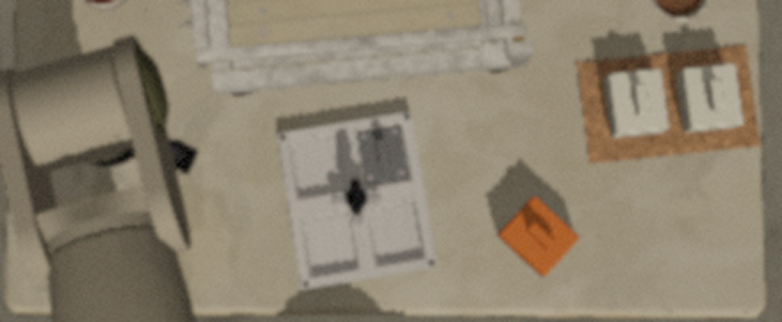

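Both caps stand on the mat, side by side, at (637,102) and (711,98) in the crop. Now insert_2.

```bash
python3 -m inch '[0.015,0.03,0,0,100, 0.031,0.062,0,0,100,0.031,0.062,0,0,100,0.031,0.062,0,0,100]'; python3 - <<'E'
from h import *
st(); im,m=cap('wrist','pics/w17.png')
cv2.imwrite('pics/w17c.png',cv2.resize(im[110:210,270:370],None,fx=6,fy=6,interpolation=cv2.INTER_CUBIC))
E
```

```text
time_s: 23.85
eef_pos: [554.2, 327.3, 231.3]
ee_rot: [[0.918, -0.397, 0.011], [-0.397, -0.918, 0.009], [0.006, -0.012, -1.0]]
force: [0.1, -0.1, 0.3]
gripper_width: 85.3
t23.85 tcp [554.2 327.3 231.3] jawdir -113.4 F [ 0.1 -0.1  0.3] w 85.3 q6 2.33
```

View pics/w17c.png

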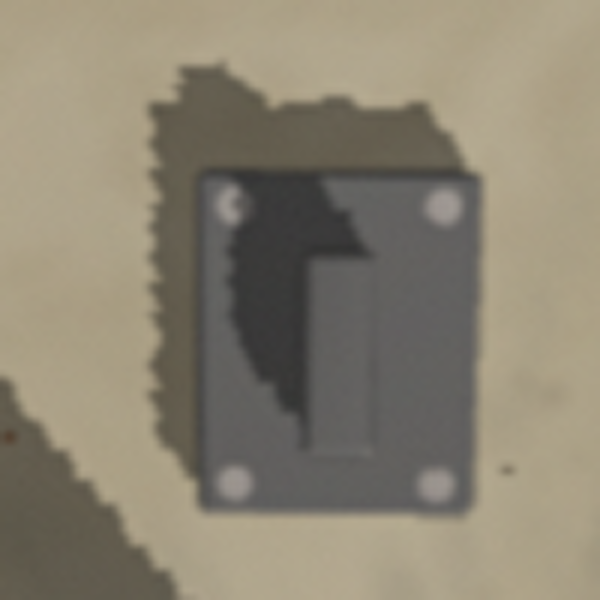

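View pics/w17.png

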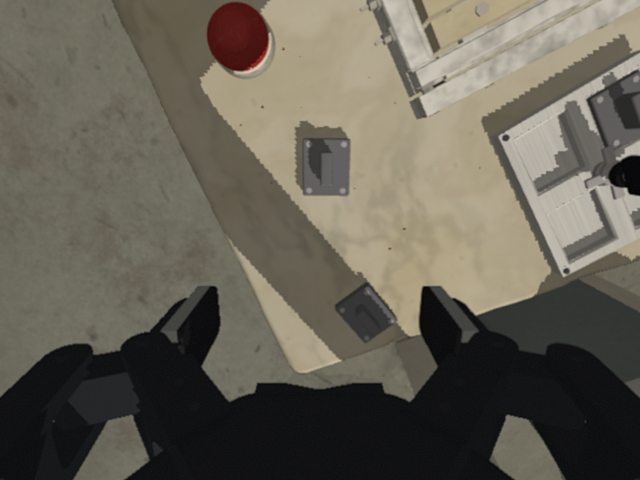

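Insert_2 is upright at (326,166). The free insert is at (367,311).

```bash
python3 - <<'E'
from h import *
m=load('pics/w17.png')
p=crop([(198,175),(480,176),(470,514),(203,509),(308,258),(374,258),(371,455),(305,450)],270,110,6)
fit(m,INSTOP+INSRIB,p,(590,307,-23)); fit(m,INSTOP,p[:4],(590,307,-23)); st()
E
```

```text
x 590.1 y 307.4 yaw -23.86 res [-0.5 -0.9  0.9 -0.7  0.9  0.8 -1.   1.2 -0.7 -1.1  0.5 -1.1  0.4  0.7
 -0.5  1.5]
x 590.2 y 307.4 yaw -23.78 res [-0.6 -0.9  0.8 -0.8  0.8  0.7 -1.   1.2]
t23.90 tcp [554.2 327.  231.5] jawdir -113.4 F [-0.5 -0.3  1.2] w 85.7 q6 2.33
```

```bash
python3 -m inch '[0.02,-0.01,-0.04,-0.007,100, 0.036,-0.0195,-0.09,-0.007,100, 0.036,-0.0195,-0.14,-0.007,100,0.036,-0.0195,-0.18,-0.007,100,0.036,-0.0195,-0.19,-0.007,100]'; python3 -m inch '[0,0,0,0,100,0,0,0,0,100]'
python3 - <<'E'
from h import *
st(); im,m=cap('wrist','pics/w18.png'); cv2.imwrite('pics/w18c.png',cv2.resize(im[200:360,200:440],None,fx=3,fy=3))
E
```

```text
time_s: 24.52
eef_pos: [589.1, 306.4, 39.6]
ee_rot: [[0.914, -0.405, 0.007], [-0.405, -0.914, 0.008], [0.004, -0.01, -1.0]]
force: [-0.0, -0.2, 0.4]
gripper_width: 85.7
time_s: 24.78
eef_pos: [589.9, 306.5, 41.6]
ee_rot: [[0.914, -0.405, 0.01], [-0.405, -0.914, 0.008], [0.006, -0.012, -1.0]]
force: [-0.3, -0.1, -0.0]
gripper_width: 85.6
t24.77 tcp [589.9 306.5  41.6] jawdir -113.9 F [-0.3 -0.1 -0. ] w 85.6 q6 2.29
```

View pics/w18c.png

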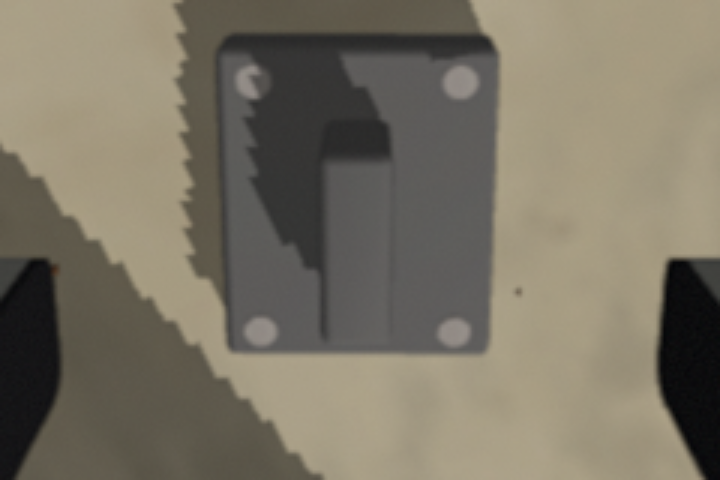

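```bash
python3 -m inch '[0.0004,0.0008,-0.012,0,100, 0.0004,0.0008,-0.02,0,80, 0.0004,0.0008,-0.0226,0,50, 0.0004,0.0008,-0.0226,0,25, 0.0004,0.0008,-0.0226,0,0]';python3 -m inch '[0,0,0,0,0, 0,0,0,0,0,0,0,0,0,0]'; python3 -m inch '[0,0,0.01,0,0, 0,0,0.03,0,0,-0.01,0,0.08,0,0,-0.03,-0.01,0.14,0,0,-0.06,-0.03,0.2,0.1,0]'
```

```text
time_s: 25.45
eef_pos: [590.5, 307.4, 19.2]
ee_rot: [[0.914, -0.405, 0.011], [-0.405, -0.914, 0.009], [0.006, -0.012, -1.0]]
force: [-0.9, -0.2, 0.3]
gripper_width: 13.4
time_s: 25.82
eef_pos: [590.6, 307.5, 19.5]
ee_rot: [[0.914, -0.405, 0.011], [-0.405, -0.914, 0.009], [0.007, -0.013, -1.0]]
force: [0.3, 0.2, 2.7]
gripper_width: 10.5
time_s: 26.45
eef_pos: [533.9, 279.9, 215.1]
ee_rot: [[0.951, -0.309, 0.012], [-0.309, -0.951, 0.011], [0.009, -0.014, -1.0]]
force: [0.2, 0.8, -1.8]
gripper_width: 10.0
```

```bash
python3 -m inch '[-0.005,-0.05,0,0.1,0, -0.01,-0.1,0,0.2,0, -0.016,-0.15,0,0.3,0, -0.021,-0.191,-0.03,0.4,0, -0.021,-0.191,-0.08,0.457,0]'; python3 -m inch '[0,0,-0.03,0,0,0,0,-0.04,0,0,0,0,-0.04,0,0,0,0,-0.04,0,0]'
python3 - <<'E'
from h import *
st(); im,m=cap('wrist','pics/w19.png')
E
```

```text
time_s: 27.08
eef_pos: [514.0, 86.5, 137.0]
ee_rot: [[0.99, 0.141, 0.012], [0.141, -0.99, 0.014], [0.014, -0.012, -1.0]]
force: [0.7, 0.6, -2.2]
gripper_width: 10.6
time_s: 27.58
eef_pos: [514.7, 86.6, 98.5]
ee_rot: [[0.99, 0.141, 0.015], [0.141, -0.99, 0.014], [0.017, -0.012, -1.0]]
force: [0.2, 1.3, -1.6]
gripper_width: 10.3
t27.57 tcp [514.7  86.6  98.5] jawdir -81.9 F [ 0.2  1.3 -1.6] w 10.3 q6 1.35
```

View pics/w19.png

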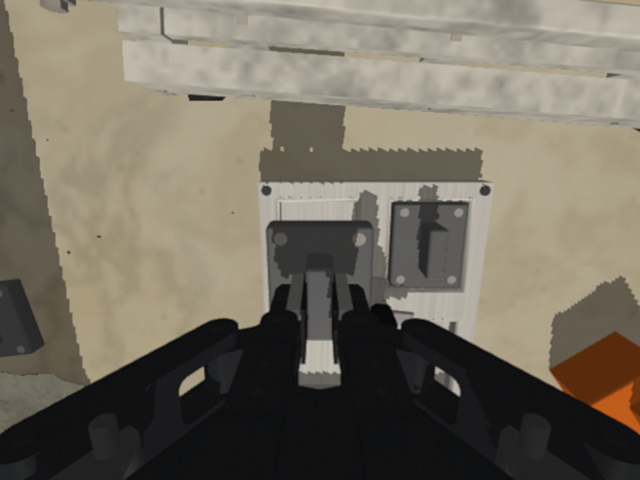

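```bash
python3 - <<'E'
from h import *
im=cv2.imread('pics/w19.png'); cv2.imwrite('pics/w19c.png',cv2.resize(im[175:310,250:500],None,fx=3.2,fy=3.2,interpolation=cv2.INTER_CUBIC))
E
```

```text
(no output)
```

View pics/w19c.png

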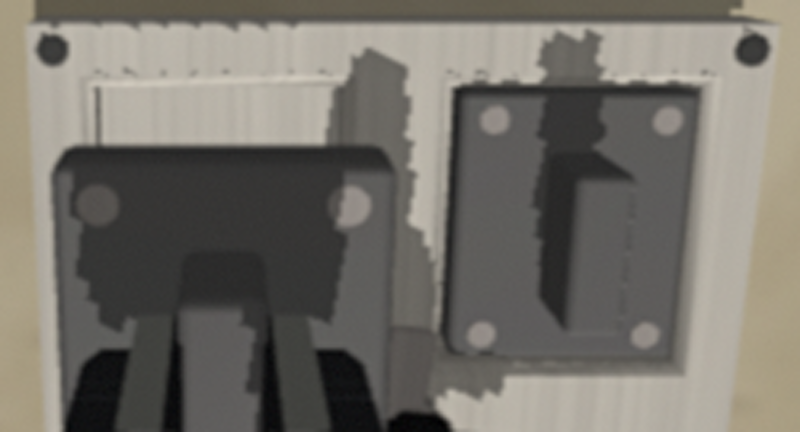

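```bash
python3 - <<'E'
from h import *
m=load('pics/w19.png')
P=crop([(27,25),(775,25),None,None, (86,83),None,None,None, (447,84),(716,80),(686,374),None],250,175,3.2)
r=fit(m,PL+pk(45,38,1.7)+pk(45,-38,1.7),P,(472,45,8))
c,s=np.cos(r[2]),np.sin(r[2])
for k,(a,b) in enumerate([(45,38),(45,-38),(-45,38),(-45,-38)]):print('p',k+1,r[0]+a*c-b*s,r[1]+a*s+b*c)
q=[world(m,crop([pp],250,175,3.2)[0],98.5-19.4+14) for pp in((54,172),(396,172))]; mid=(q[0]+q[1])/2; print(q,mid[:2]-30*np.array([c,s]),np.linalg.norm(q[0]-q[1]))
st()
E
```

```text
x 472.2 y 44.3 yaw 8.37 res [-0.5  0.6  1.7 -0.3 -0.6  0.  -0.2 -0.7  0.2  0.3 -0.6  0.2]
p 1 511.2392016333315 88.45225033500068
p 2 522.3001360238748 13.261454818474206
p 3 422.19747010060274 75.35377539883109
p 4 433.258404491146 0.16297988230461158
[array([539.97404619, 115.21449979,  93.1       ]), array([546.95562117,  66.966256  ,  93.1       ])] [513.7842565   86.72421958] 48.75074787440658
t27.62 tcp [514.6  86.6  98.3] jawdir -81.9 F [-0.3 -0.5 -0.5] w 10.2 q6 1.35
```

```bash
python3 -m inch '[-0.0021,0.0018,-0.02,0,0, -0.0021,0.0018,-0.04,0,0, -0.0021,0.0018,-0.053,0,0,-0.0021,0.0018,-0.054,0,0,-0.0021,0.0018,-0.054,0,0]';python3 -m inch '[0,0,-0.004,0,0, 0,0,-0.008,0,0,0,0,-0.011,0,0,0,0,-0.011,0,0]'
```

```text
time_s: 28.25
eef_pos: [513.0, 88.4, 45.0]
ee_rot: [[0.99, 0.141, 0.016], [0.141, -0.99, 0.014], [0.018, -0.012, -1.0]]
force: [0.7, 0.1, -0.8]
gripper_width: 10.3
time_s: 28.75
eef_pos: [512.9, 88.4, 33.7]
ee_rot: [[0.99, 0.141, 0.015], [0.141, -0.99, 0.014], [0.017, -0.012, -1.0]]
force: [-0.2, -0.1, -0.4]
gripper_width: 10.3
```

```bash
python3 -m inch '[0,0,-0.003,0,0, 0,0,-0.006,0,0,0,0,-0.0075,0,0,0,0,-0.008,0,0]'
```

```text
time_s: 29.25
eef_pos: [512.9, 88.4, 25.7]
ee_rot: [[0.99, 0.141, 0.015], [0.141, -0.99, 0.014], [0.017, -0.012, -1.0]]
force: [-0.4, -0.5, 0.2]
gripper_width: 10.6
```

```bash
python3 -m inch '[0,0,-0.0003,0,15, 0,0,-0.0003,0,35, 0,0,-0.0003,0,55, 0,0,0.03,0,70, 0,0,0.08,0,100]'; python3 -m inch '[-0.03,0.0,0.05,0,100, -0.08,-0.01,0.11,0,100,-0.11,-0.02,0.11,0,100,-0.11,-0.02,0.11,0,100]'
python3 - <<'E'
from h import *
st(); cap('wrist','pics/w20.png')
E
```

```text
time_s: 29.88
eef_pos: [512.0, 88.4, 105.6]
ee_rot: [[0.99, 0.141, 0.012], [0.141, -0.99, 0.014], [0.014, -0.013, -1.0]]
force: [0.7, 0.2, 0.4]
gripper_width: 76.2
time_s: 30.38
eef_pos: [401.0, 68.2, 216.9]
ee_rot: [[0.99, 0.141, 0.015], [0.14, -0.99, 0.014], [0.017, -0.012, -1.0]]
force: [-0.0, 0.1, 0.4]
gripper_width: 85.4
t30.38 tcp [401.   68.2 216.9] jawdir -81.9 F [-0.   0.1  0.4] w 85.4 q6 1.29
```

View pics/w20.png

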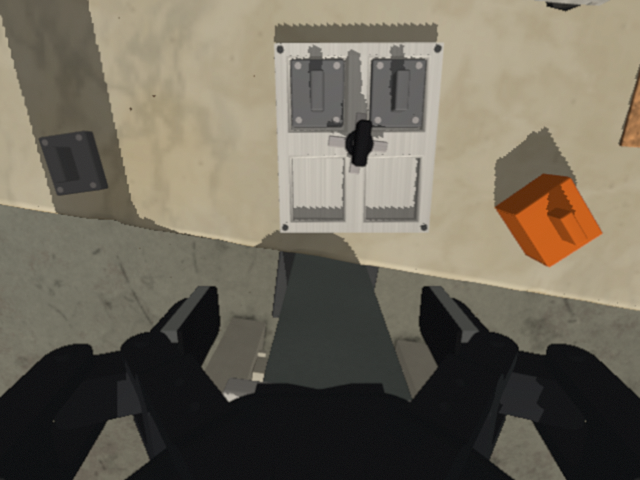

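Both inserts are seated at (317,93) and (397,93). The free insert is at (73,163), so I go to it now.

```bash
python3 -m inch '[-0.005,0.05,0.01,0.03,100, -0.01,0.1,0.015,0.06,100, -0.015,0.15,0.015,0.09,100,-0.019,0.2,0.015,0.12,100,-0.019,0.25,0.015,0.12,100]'; python3 -m inch '[0,0,0,0,100,0,0,0,0,100]'
python3 - <<'E'
from h import *
st(); im,m=cap('wrist','pics/w21.png')
refine('wrist','insert_3_mid',17)
E
```

```text
time_s: 31.05
eef_pos: [383.0, 320.6, 230.4]
ee_rot: [[0.966, 0.259, 0.012], [0.259, -0.966, 0.015], [0.015, -0.012, -1.0]]
force: [0.4, 0.1, 0.6]
gripper_width: 85.2
time_s: 31.3
eef_pos: [383.2, 320.5, 229.5]
ee_rot: [[0.966, 0.259, 0.01], [0.259, -0.966, 0.014], [0.013, -0.011, -1.0]]
force: [0.6, -0.9, 0.1]
gripper_width: 85.6
t31.30 tcp [383.2 320.5 229.5] jawdir -75.0 F [ 0.6 -0.9  0.1] w 85.6 q6 1.76
insert_3_mid 0.79 [321.1 178.2] [414.3 329.1  17. ]
```

View pics/w21.png

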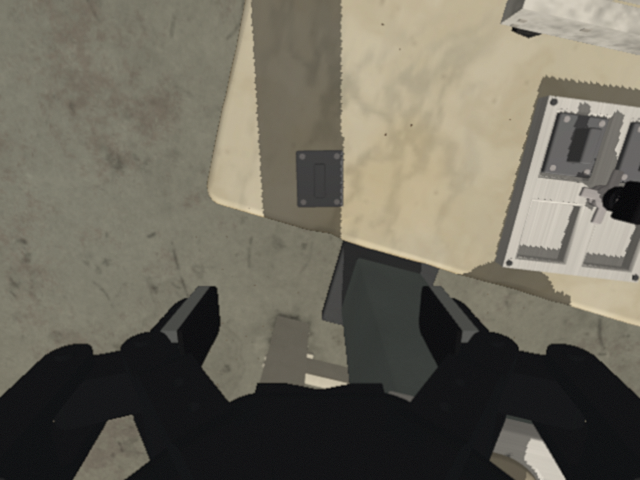

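```bash
python3 - <<'E'
from h import *
im=cv2.imread('pics/w21.png'); im=np.clip(im.astype(float)*1.6,0,255).astype(np.uint8)
cv2.imwrite('pics/w21c.png',cv2.resize(im[135:220,280:360],None,fx=7,fy=7,interpolation=cv2.INTER_CUBIC))
E
```

```text
(no output)
```

View pics/w21c.png

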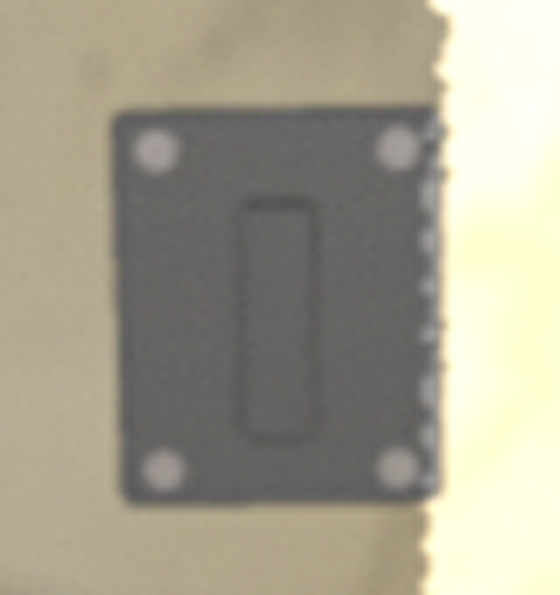

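```bash
python3 - <<'E'
from h import *
m=load('pics/w21.png')
p=crop([(115,112),(442,107),(438,496),(124,502),(238,205),(316,203),(314,438),(238,438)],280,135,7)
fit(m,INSTOP+INSRIB,p,(416,329,15)); fit(m,INSTOP,p[:4],(416,329,15)); st()
E
```

```text
x 412.7 y 331.3 yaw 15.47 res [-0.9 -0.8  0.6 -0.5  0.6  1.1 -0.7  0.5 -0.6 -0.5  0.4 -0.3  0.8  0.3
 -0.1  0.4]
x 412.7 y 331.2 yaw 15.62 res [-0.9 -0.8  0.6 -0.6  0.8  1.  -0.5  0.6]
t31.40 tcp [383.4 319.9 230.1] jawdir -75.1 F [-0.1  0.6  0.3] w 85.2 q6 1.76
```

```bash
python3 -m inch '[0.015,0.006,-0.04,0.01,100, 0.0295,0.0114,-0.09,0.01,100, 0.0295,0.0114,-0.14,0.01,100,0.0295,0.0114,-0.18,0.01,100,0.0295,0.0114,-0.188,0.01,100]'; python3 -m inch '[0,0,0,0,100,0,0,0,0,100]'
python3 - <<'E'
from h import *
st(); im,m=cap('wrist','pics/w22.png'); cv2.imwrite('pics/w22c.png',cv2.resize(np.clip(im*1.5,0,255).astype(np.uint8)[200:360,200:440],None,fx=3,fy=3))
E
```

```text
time_s: 32.02
eef_pos: [412.3, 329.9, 40.4]
ee_rot: [[0.964, 0.266, 0.007], [0.266, -0.964, 0.013], [0.011, -0.011, -1.0]]
force: [0.8, -0.2, 0.5]
gripper_width: 85.2
time_s: 32.28
eef_pos: [413.2, 330.1, 41.9]
ee_rot: [[0.964, 0.266, 0.01], [0.265, -0.964, 0.014], [0.013, -0.011, -1.0]]
force: [-0.5, -1.7, -0.2]
gripper_width: 85.2
t32.27 tcp [413.2 330.1  41.9] jawdir -74.6 F [-0.5 -1.7 -0.2] w 85.2 q6 1.74
```

View pics/w22c.png

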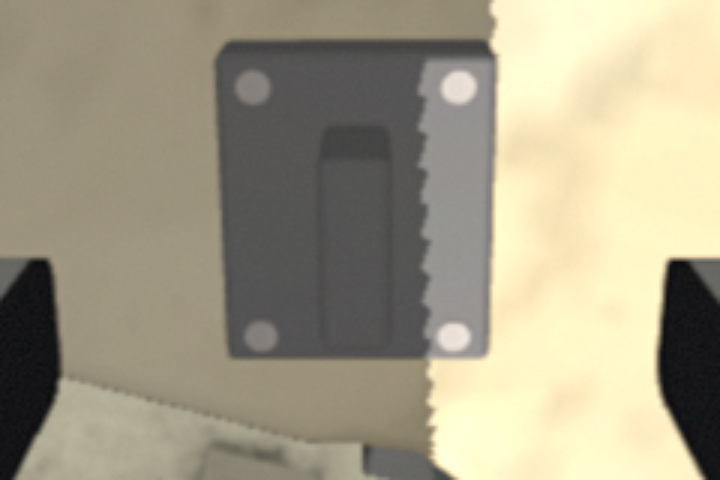

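```bash
python3 -m inch '[-0.0004,0.001,-0.012,0,100, -0.0004,0.001,-0.02,0,80, -0.0004,0.001,-0.023,0,50, -0.0004,0.001,-0.023,0,25, -0.0004,0.001,-0.023,0,0]';python3 -m inch '[0,0,0,0,0, 0,0,0,0,0,0,0,0,0,0]'; python3 -m inch '[0,0,0.01,0,0, 0,0,0.03,0,0,0,-0.01,0.08,0,0,0,-0.05,0.13,-0.05,0,0,-0.1,0.14,-0.1,0]'
```

```text
time_s: 32.95
eef_pos: [412.8, 331.3, 19.0]
ee_rot: [[0.964, 0.266, 0.01], [0.266, -0.964, 0.015], [0.013, -0.011, -1.0]]
force: [-0.9, -0.2, -0.2]
gripper_width: 13.6
time_s: 33.33
eef_pos: [412.9, 331.3, 19.3]
ee_rot: [[0.964, 0.266, 0.01], [0.266, -0.964, 0.015], [0.014, -0.011, -1.0]]
force: [-1.5, 0.3, 4.2]
gripper_width: 10.5
time_s: 33.95
eef_pos: [413.8, 230.9, 162.5]
ee_rot: [[0.986, 0.168, 0.017], [0.168, -0.986, 0.015], [0.02, -0.012, -1.0]]
force: [1.8, -0.6, -2.2]
gripper_width: 10.6
```

```bash
python3 -m inch '[0.003,-0.05,0,-0.025,0, 0.006,-0.1,0,-0.025,0, 0.0089,-0.15,-0.01,-0.025,0,0.0089,-0.155,-0.05,-0.025,0,0.0089,-0.155,-0.067,-0.025,0]'; python3 -m inch '[0,0,0,0,0,0,0,0,0,0]'
python3 - <<'E'
from h import *
st(); im,m=cap('wrist','pics/w23.png');cv2.imwrite('pics/w23c.png',cv2.resize(im[170:330,230:490],None,fx=3,fy=3,interpolation=cv2.INTER_CUBIC))
E
```

```text
time_s: 34.58
eef_pos: [421.9, 75.2, 94.3]
ee_rot: [[0.99, 0.142, 0.016], [0.142, -0.99, 0.015], [0.018, -0.012, -1.0]]
force: [-0.5, 0.1, -1.1]
gripper_width: 10.3
time_s: 34.83
eef_pos: [422.3, 75.2, 95.1]
ee_rot: [[0.99, 0.142, 0.017], [0.142, -0.99, 0.015], [0.019, -0.012, -1.0]]
force: [0.1, -0.1, -2.1]
gripper_width: 10.4
t34.83 tcp [422.3  75.2  95.1] jawdir -81.8 F [ 0.1 -0.1 -2.1] w 10.4 q6 1.31
```

View pics/w23c.png

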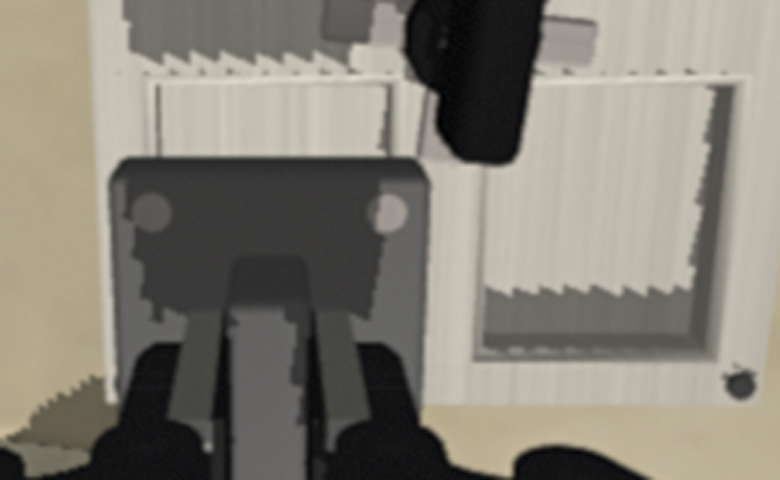

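```bash
python3 - <<'E'
from h import *
m=load('pics/w23.png')
P=crop([None,None,(768,403),(106,403), (146,80),(398,80),None,None, None,(747,78),(717,360),(474,360)],230,170,3)
r=fit(m,PL+pk(-45,38,1.7)+pk(-45,-38,1.7),P,(472,45,8))
c,s=np.cos(r[2]),np.sin(r[2])
for k,(a,b) in enumerate([(45,38),(45,-38),(-45,38),(-45,-38)]):print('p',k+1,r[0]+a*c-b*s,r[1]+a*s+b*c)
q=[world(m,crop([pp],230,170,3)[0],95.1-19.3+14) for pp in((110,182),(430,182))]; mid=(q[0]+q[1])/2; print(q,mid[:2]-30*np.array([c,s]),np.linalg.norm(q[0]-q[1]))
st()
E
```

```text
x 472.6 y 44.8 yaw 8.53 res [-2.2  0.4  0.6  0.8 -0.6  0.2  0.9 -0.3  0.4 -0.2 -0.1 -0.5  0.9 -0.3]
p 1 511.48658897390544 89.05109239355242
p 2 522.7563444631168 13.891311850941804
p 3 422.48158569976124 75.7053293142232
p 4 433.75134118897256 0.5455487716125873
[array([446.58664879, 103.80657225,  89.8       ]), array([453.59890944,  55.57327021,  89.8       ])] [420.42444469  75.24133354] 48.74036545578961
t34.88 tcp [422.4  75.2  95.2] jawdir -81.8 F [-0.5  0.2 -1.6] w 10.5 q6 1.31
```

```bash
python3 -m inch '[0.0013,0.0004,-0.02,0,0, 0.0013,0.0004,-0.04,0,0, 0.0013,0.0004,-0.05,0,0,0.0013,0.0004,-0.051,0,0,0.0013,0.0004,-0.051,0,0]';python3 -m inch '[0,0,-0.004,0,0, 0,0,-0.008,0,0,0,0,-0.011,0,0,0,0,-0.011,0,0]'
```

```text
time_s: 35.5
eef_pos: [424.1, 75.6, 44.9]
ee_rot: [[0.99, 0.142, 0.018], [0.142, -0.99, 0.015], [0.02, -0.012, -1.0]]
force: [0.3, -0.9, -1.8]
gripper_width: 10.3
time_s: 36.0
eef_pos: [424.0, 75.6, 33.6]
ee_rot: [[0.99, 0.142, 0.018], [0.142, -0.99, 0.015], [0.02, -0.012, -1.0]]
force: [-0.6, -0.0, -1.0]
gripper_width: 10.4
```

```bash
python3 -m inch '[0,0,-0.003,0,0, 0,0,-0.006,0,0,0,0,-0.0075,0,0,0,0,-0.008,0,0]';  python3 -m inch '[0,0,-0.0003,0,15, 0,0,-0.0003,0,35, 0,0,-0.0003,0,55, 0,0,0.03,0,70, 0,0,0.08,0,100]'; python3 -m inch '[-0.02,-0.02,0.05,0,100, -0.02,-0.03,0.11,0,100,-0.02,-0.03,0.11,0,100,-0.02,-0.03,0.11,0,100]'
python3 - <<'E'
from h import *
st(); im,m=cap('wrist','pics/w24.png'); cv2.imwrite('pics/w24c.png',cv2.resize(im[20:250,220:450],None,fx=2.6,fy=2.6,interpolation=cv2.INTER_CUBIC))
E
```

```text
time_s: 36.5
eef_pos: [424.0, 75.6, 25.5]
ee_rot: [[0.99, 0.142, 0.018], [0.142, -0.99, 0.015], [0.02, -0.012, -1.0]]
force: [0.4, -0.1, -1.2]
gripper_width: 10.3
time_s: 37.12
eef_pos: [423.1, 75.6, 105.7]
ee_rot: [[0.99, 0.142, 0.015], [0.142, -0.99, 0.015], [0.017, -0.013, -1.0]]
force: [1.5, -0.0, -0.2]
gripper_width: 75.5
time_s: 37.62
eef_pos: [402.8, 45.8, 215.2]
ee_rot: [[0.99, 0.142, 0.014], [0.142, -0.99, 0.015], [0.016, -0.013, -1.0]]
force: [-1.2, -0.4, -0.2]
gripper_width: 85.3
t37.62 tcp [402.8  45.8 215.2] jawdir -81.8 F [-1.2 -0.4 -0.2] w 85.3 q6 1.23
```

View pics/w24c.png

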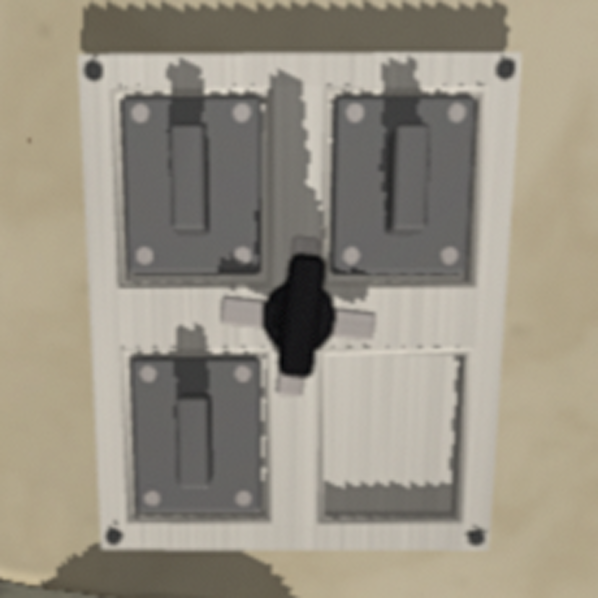

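View pics/w24.png

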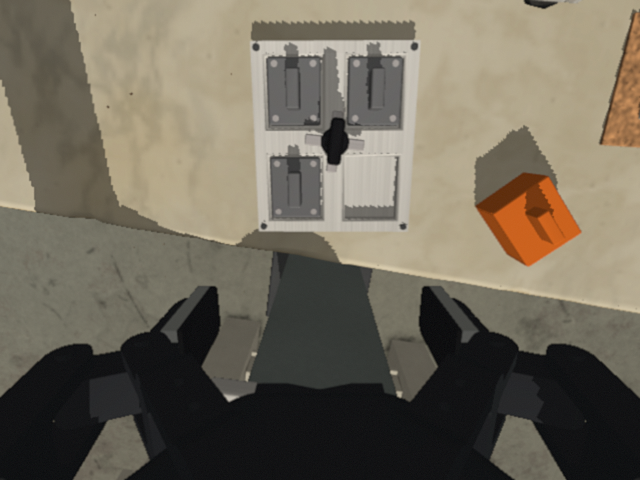

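All three present inserts are seated flush, and pocket 4 stays empty because only one free insert exists. Next I approach the knob at (336,140).

```bash
python3 -m inch '[0.04,0,0,-0.05,100, 0.07,-0.001,-0.04,-0.105,100, 0.07,-0.001,-0.09,-0.105,100,0.07,-0.001,-0.12,-0.105,100,0.07,-0.001,-0.12,-0.105,100]'; python3 -m inch '[0,0,0,0,100,0,0,0,0,100]'
python3 - <<'E'
from h import *
st(); im,m=cap('wrist','pics/w25.png'); cv2.imwrite('pics/w25c.png',cv2.resize(im[190:370,200:440],None,fx=3.3,fy=3.3,interpolation=cv2.INTER_CUBIC))
E
```

```text
time_s: 38.3
eef_pos: [470.8, 45.4, 92.1]
ee_rot: [[0.999, 0.038, 0.007], [0.038, -0.999, 0.015], [0.008, -0.015, -1.0]]
force: [0.8, -0.4, 0.5]
gripper_width: 85.2
time_s: 38.55
eef_pos: [471.2, 45.3, 93.0]
ee_rot: [[0.999, 0.038, 0.009], [0.038, -0.999, 0.015], [0.009, -0.014, -1.0]]
force: [-0.3, 0.2, 0.5]
gripper_width: 85.0
t38.55 tcp [471.2  45.3  93. ] jawdir -87.8 F [-0.3  0.2  0.5] w 85.0 q6 1.36
```

View pics/w25c.png

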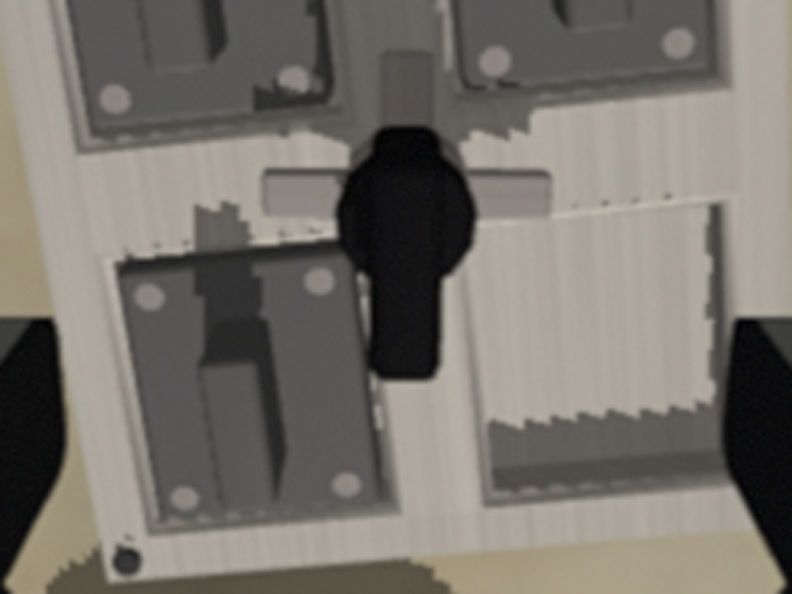

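```bash
python3 - <<'E'
from h import *
m=load('pics/w25.png')
for p in [(369,376),(439,376)]: print(world(m,crop([p],200,190,3.3)[0],75))
# lobe ends left/right centre z~35 ; hub circle
for p in [(264,192),(550,192)]: print(world(m,crop([p],200,190,3.3)[0],33))
st()
E
```

```text
[456.0416866   49.75492443  75.        ]
[456.53259176  38.61597167  75.        ]
[472.6217619   71.98176197  33.        ]
[474.88886081  17.18442468  33.        ]
t38.60 tcp [471.2  45.3  93. ] jawdir -87.8 F [0.6 0.7 0.4] w 85.5 q6 1.36
```

```bash
python3 -m inch '[0.002,-0.0008,-0.02,0,100, 0.002,-0.0008,-0.034,0,80, 0.002,-0.0008,-0.039,0,50, 0.002,-0.0008,-0.039,0,30, 0.002,-0.0008,-0.039,0,20]'; python3 -m inch '[0,0,0,0,0,0,0,0,0,0,0,0,0,0,0]'
```

```text
time_s: 39.22
eef_pos: [473.5, 44.5, 54.4]
ee_rot: [[0.999, 0.038, 0.01], [0.038, -0.999, 0.015], [0.01, -0.014, -1.0]]
force: [-0.6, 0.1, -0.6]
gripper_width: 17.3
time_s: 39.6
eef_pos: [473.6, 44.2, 54.7]
ee_rot: [[0.999, 0.038, 0.01], [0.038, -0.999, 0.014], [0.011, -0.014, -1.0]]
force: [-2.0, -3.7, 2.2]
gripper_width: 10.7
```

```bash
python3 -m inch '[0,0,-0.002,0,0,0,0,-0.004,0,0,0,0,-0.006,0,0,0,0,-0.0065,0,0]'
```

```text
time_s: 40.1
eef_pos: [473.8, 44.2, 48.6]
ee_rot: [[0.999, 0.038, 0.011], [0.038, -0.999, 0.014], [0.011, -0.014, -1.0]]
force: [-4.3, -2.7, 12.9]
gripper_width: 10.7
```

```bash
python3 -m inch '[0,0,0,-0.12,0,0,0,0,-0.24,0,0,0,0,-0.36,0,0,0,0,-0.48,0,0,0,0,-0.6,0]'; python3 - <<'E'
from h import *
s=st(); print(s['wrist_torque'])
E
```

```text
time_s: 40.72
eef_pos: [473.6, 44.0, 48.6]
ee_rot: [[0.844, -0.536, 0.016], [-0.536, -0.844, 0.005], [0.011, -0.013, -1.0]]
force: [-2.3, -4.3, 6.6]
gripper_width: 10.5
t40.73 tcp [473.6  44.   48.6] jawdir -122.4 F [-2.3 -4.3  6.6] w 10.5 q6 1.97
[-1.07845562  0.80744131  0.06805893]
```

```bash
python3 -m inch '[0,0,-0.0005,-0.06,0,0,0,-0.0005,-0.12,0,0,0,-0.0005,-0.16,0,0,0,-0.0005,-0.16,0]'; python3 - <<'E'
from h import *
s=st(); print(s['wrist_torque'])
E
```

```text
time_s: 41.22
eef_pos: [473.6, 43.8, 48.6]
ee_rot: [[0.748, -0.663, 0.016], [-0.664, -0.748, 0.002], [0.011, -0.012, -1.0]]
force: [-4.8, -4.2, 11.2]
gripper_width: 10.5
t41.23 tcp [473.6  43.8  48.6] jawdir -131.6 F [-4.8 -4.2 11.2] w 10.5 q6 2.13
[-0.86139828  0.97395202 -0.04491135]
```

```bash
python3 -m inch '[0,0,-0.0003,-0.03,0,0,0,-0.0003,-0.06,0,0,0,-0.0003,-0.06,0]'; python3 - <<'E'
from h import *
s=st(); print(s['wrist_torque'])
E
```

```text
time_s: 41.6
eef_pos: [473.6, 43.8, 48.6]
ee_rot: [[0.708, -0.706, 0.017], [-0.706, -0.708, 0.0], [0.011, -0.012, -1.0]]
force: [-4.1, -2.9, 8.8]
gripper_width: 10.6
t41.60 tcp [473.6  43.8  48.6] jawdir -134.9 F [-4.1 -2.9  8.8] w 10.6 q6 2.20
[-0.72671122  0.76571142  0.62136351]
```

Torque about z has risen to 0.6 N m, so it is at the stop. I let go.

```bash
python3 -m inch '[0,0,0,0,20,0,0,0,0,40,0,0,0.0,0,60,0,0,0.03,0,60,0,0,0.07,0,80]'; python3 -m inch '[-0.03,0,0.05,0.15,100,-0.07,0,0.1,0.3,100,-0.07,0,0.1,0.45,100,-0.07,0,0.1,0.6,100,-0.07,0,0.1,0.7,100]'; python3 - <<'E'
from h import *
s=st(); im,m=cap('wrist','pics/w26.png'); cv2.imwrite('pics/w26c.png',cv2.resize(im[20:250,220:450],None,fx=2.6,fy=2.6,interpolation=cv2.INTER_CUBIC))
E
```

```text
time_s: 42.22
eef_pos: [473.0, 43.9, 118.8]
ee_rot: [[0.708, -0.706, 0.014], [-0.706, -0.708, 0.001], [0.01, -0.011, -1.0]]
force: [0.7, 0.2, 0.9]
gripper_width: 67.0
time_s: 42.85
eef_pos: [403.0, 44.0, 218.9]
ee_rot: [[0.997, -0.08, 0.011], [-0.08, -0.997, 0.01], [0.01, -0.011, -1.0]]
force: [-0.4, -1.4, -0.2]
gripper_width: 85.2
t42.85 tcp [403.   44.  218.9] jawdir -94.6 F [-0.4 -1.4 -0.2] w 85.2 q6 1.46
```

View pics/w26c.png

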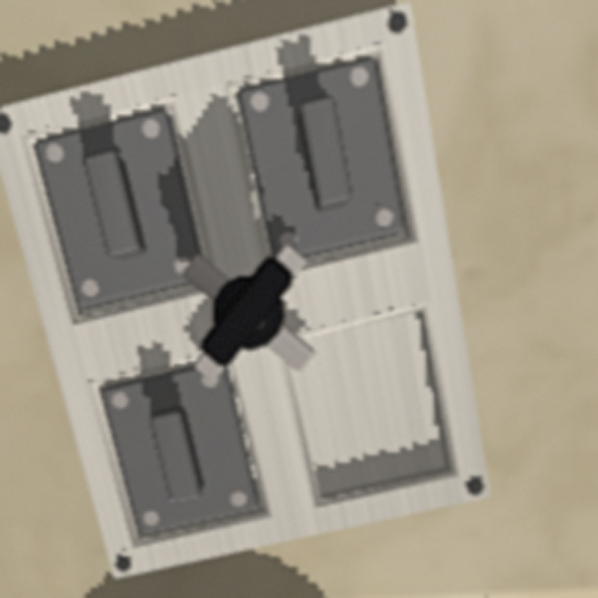

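The knob bar is turned about 52° relative to the carrier, with its lobes over the pockets' inner corners. Final overview:

```bash
python3 -m inch '[-0.03,-0.06,0.05,0,100,-0.05,-0.12,0.05,0,100,-0.05,-0.18,0.05,0,100,-0.05,-0.18,0.05,0,100]'; python3 - <<'E'
from h import *
s=st(); im,m=cap('top','pics/t4.png'); cv2.imwrite('pics/t4c.png',cv2.resize(im[160:330,140:480],None,fx=2.3,fy=2.3,interpolation=cv2.INTER_CUBIC))
refine('top','insert_1_mid',17); refine('top','squeeze_bottle',0); refine('top','kitchen_timer',0)
im,m=cap('scene','pics/s4.png'); cv2.imwrite('pics/s4c.png',cv2.resize(im[170:400,130:480],None,fx=2.2,fy=2.2,interpolation=cv2.INTER_CUBIC))
E
```

```text
time_s: 43.4
eef_pos: [352.4, -138.6, 268.9]
ee_rot: [[0.997, -0.083, 0.011], [-0.083, -0.997, 0.01], [0.01, -0.011, -1.0]]
force: [0.2, 0.1, 0.2]
gripper_width: 85.3
t43.40 tcp [ 352.4 -138.6  268.9] jawdir -94.8 F [0.2 0.1 0.2] w 85.3 q6 0.95
insert_1_mid 0.35 [427.6 235.2] [ 575.9 -310.    17. ]
squeeze_bottle 0.96 [396.2 171. ] [ 756.2 -236.5    0. ]
squeeze_bottle 0.63 [313.2 292.9] [430.5  -3.    0. ]
squeeze_bottle 0.37 [292.1 271.5] [488.4  51.9   0. ]
kitchen_timer 0.64 [187.2 180.9] [740.9 332.5   0. ]
```

View pics/t4c.png

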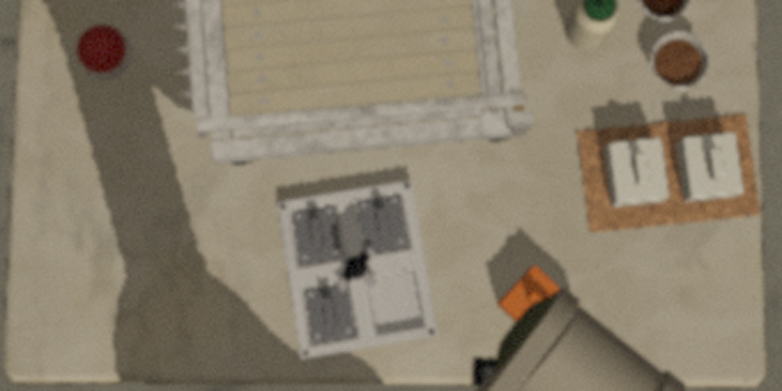

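View pics/s4c.png

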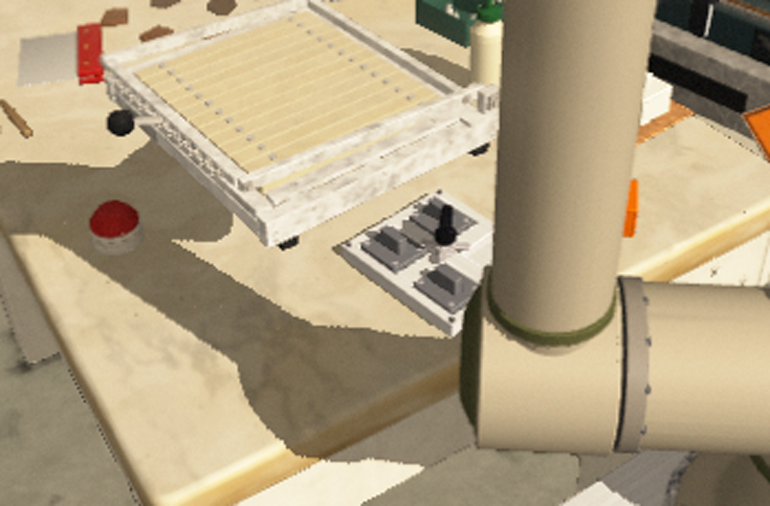

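```bash
python3 - <<'E'
from workcell import close_job
print(close_job())
E
```

```text
the job is handed in; nothing more can be done
None
```

The job is handed in at about 43.5 s of the 192 s. All three inserts present are in the carrier, and the knob is turned to its stop.

- **Caps:** I lifted both white caps straight off and their inserts stayed standing. Both caps now stand mouth down, side by side, on the cork mat.
- **Inserts:** They went into pockets 2, 1 and 3 with no jamming forces, and the pictures show them flush and square. Pocket 4 is empty because only one free insert was on the table.
- **Knob:** I pushed it about 6 mm to the bottom, turned it clockwise until the torque rose at the stop, and let go. The last pictures show it turned about 0.9 rad, with the lobes over the pockets' corners.
- **Other things:** I never touched the orange look-alike, the timer or the bottle. In the last top picture the timer and bottle lie where they started, within the network's scatter of a few mm to 9 mm. The arm hides part of the look-alike there.

**Not measured:** how far the knob sprang up into the lock. I infer it from the full turn and the clean release. In the final check the insert network gave only one weak false hit, on the mat, so I judged the seating by eye.

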